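# Make up the balance bucket for the centrifuge on the spring scale

### The job

Make up the balance bucket for the centrifuge: take the bottle left on the scale's pan off it, turn the aluminium bucket over and set it mouth-up on the middle of the pan, lengthwise. Then stand bottles upright in the bucket, tall or short as needed (the one you took off may be used too), until the scale's pointer comes to rest between the two prongs of the marker fork. Nothing but the bucket and what stands in it may be on the scale: any bottle not needed stays on the trolley top; do not shift the marker or disturb the dish, jar and pump bottle.

Things in the scene. Friction and masses are not known exactly. Their poses are not given: they have to be found in the camera images.
- pan (a joint): Pan of the spring scale: slides straight down on its spring; value = how far it has sunk, m, 0 when empty, at most 0.078. Spring 100 N/m (about 9.8 mm per 100 g), damped: settles in under 1.5 s.
- marker (a joint): Preset marker, a black two-pronged fork on the scale's column; value = the pan deflection (m) at which the pointer stands exactly midway between the prongs. Set differently each time (0.046 to 0.060), stiff; must not be shifted.
- pan_top (a point): Centre of the upper face of the pan floor, moving with the pan. 0.108 m above the trolley top when empty. The pan is a steel tray 120 mm (its x) by 200 mm (its y), floor level, with a 6 mm high, 4 mm thick lip round it. Axes: those of the scale; z up.
- pointer (a point): Tip of the black pointer bar (3 mm thick) fixed to the pan, on the pan's -y end; moves with the pan, level with its floor. It points at a 24 mm square column, 140 mm high, 130 mm from the pan's centre on its -y side. The scale's base, 20 mm high, lies under pan and column.
- fork (a point): Point midway between the two prongs of the marker fork on the column; prongs' gap 13 mm. Axes as pan_top.
- bucket: Aluminium centrifuge bucket, an open rectangular trough: 60 mm wide (x), 168 mm long (y), 50 mm deep (z) outside, walls and bottom 4 mm thick, mass 0.18 to 0.26 kg (lowers the pan 17 to 26 mm). Starts mouth-down on the trolley top. Origin: centre of its MOUTH plane; z points out through the closed bottom (up while mouth-down, down when mouth-up).
- bucket_bottom (a point): Centre of the outside of the bucket's closed bottom (50 mm along the bucket's z from its origin). A 4 mm wall as high as the sides divides it across its middle into two cells, each 78 mm long by 52 mm wide inside; each holds two bottles in a row.
- tall0: Square white plastic bottle with a round grey cap, TALL size: 30 x 30 mm, 115 mm high with the cap (cap 29 mm across, 12 mm high), about 150 g (each differs by up to 7 %), lowers the pan by about 15 mm. Starts upright on the trolley top, left of the bucket. Some of the four tall bottles may be absent. Origin: centre of the underside; z: up through the cap; x, y: square to the sides.
- tall1: Square white plastic bottle with a round grey cap, TALL size: 30 x 30 mm, 115 mm high with the cap (cap 29 mm across, 12 mm high), about 150 g (each differs by up to 7 %), lowers the pan by about 15 mm. Starts upright on the trolley top, left of the bucket. Some of the four tall bottles may be absent. Origin: centre of the underside; z: up through the cap; x, y: square to the sides.
- tall2: Square white plastic bottle with a round grey cap, TALL size: 30 x 30 mm, 115 mm high with the cap (cap 29 mm across, 12 mm high), about 150 g (each differs by up to 7 %), lowers the pan by about 15 mm. Starts upright on the trolley top, left of the bucket. Some of the four tall bottles may be absent. Origin: centre of the underside; z: up through the cap; x, y: square to the sides.
- tall3: Square white plastic bottle with a round grey cap, TALL size: 30 x 30 mm, 115 mm high with the cap (cap 29 mm across, 12 mm high), about 150 g (each differs by up to 7 %), lowers the pan by about 15 mm. Starts upright on the trolley top, left of the bucket. Some of the four tall bottles may be absent. Origin: centre of the underside; z: up through the cap; x, y: square to the sides.
- short0: Square white plastic bottle with a round grey cap, SHORT size: 30 x 30 mm, 85 mm high with the cap (cap 29 mm across, 12 mm high), about 75 g (each differs by up to 7 %), lowers the pan by about 7.5 mm. Origin: centre of the underside; z: up through the cap; x, y: square to the sides. Starts upright on the trolley top among the tall ones.
- short1: Square white plastic bottle with a round grey cap, SHORT size: 30 x 30 mm, 85 mm high with the cap (cap 29 mm across, 12 mm high), about 75 g (each differs by up to 7 %), lowers the pan by about 7.5 mm. Origin: centre of the underside; z: up through the cap; x, y: square to the sides. Starts upright on the trolley top among the tall ones.
- short2: Square white plastic bottle with a round grey cap, SHORT size: 30 x 30 mm, 85 mm high with the cap (cap 29 mm across, 12 mm high), about 75 g (each differs by up to 7 %), lowers the pan by about 7.5 mm. Origin: centre of the underside; z: up through the cap; x, y: square to the sides. This one starts left over upright on the scale's pan.
- dish: Bystander: steel kidney dish, 210 x 130 mm, 40 mm high, beyond the work. Origin: under its middle. Leave alone.
- jar: Bystander: amber jar with black cap, 48 mm across, 75 mm high. Origin: centre of the underside. Leave alone.
- pump: Bystander: white pump bottle, 64 mm across, 183 mm high. Origin: centre of the underside. Leave alone.

How it is judged:
On the way, in this order (a step that is already met when the one before it is completed fails the run):
1. the left-over short bottle is off the scale, down on the trolley top (height (world z) of short2 below 0.019 m and horizontal distance between short2 and pan_top above 0.06 m), for 0.2 s.
2. the bucket stands mouth-up on the pan (angle between bucket's own z axis and vertical above 3 rad and z of bucket_bottom in the frame of pan_top between -0.004 and 0.004 m and x of bucket_bottom in the frame of pan_top between -0.03 and 0.03 m and y of bucket_bottom in the frame of pan_top between -0.03 and 0.03 m and angle between the y axis of bucket and the y axis of pan_top, either way round below 0.25 rad), for 0.3 s.
At the end, for the whole second after the job is handed in: The bucket rests mouth-up on the pan (30 mm, 0.25 rad); the pointer is within 5 mm of the fork's middle; every bottle is either standing in the bucket (tilt under 0.3 rad) or down on the trolley top itself (origin below 19 mm) (all of step 2 and z of pointer in the frame of fork between -0.005 and 0.005 m and velocity of joint pan between -0.01 and 0.01 m/s and linear speed of bucket below 0.02 m/s and ((x of tall0 in the frame of bucket between -0.03 and 0.03 m and y of tall0 in the frame of bucket between -0.084 and 0.084 m and z of tall0 in the frame of bucket between 0.034 and 0.052 m and angle between tall0's own z axis and vertical below 0.3 rad) or (height (world z) of tall0 below 0.019 m and horizontal distance between tall0 and pan_top above 0.06 m)) and ((x of tall1 in the frame of bucket between -0.03 and 0.03 m and y of tall1 in the frame of bucket between -0.084 and 0.084 m and z of tall1 in the frame of bucket between 0.034 and 0.052 m and angle between tall1's own z axis and vertical below 0.3 rad) or (height (world z) of tall1 below 0.019 m and horizontal distance between tall1 and pan_top above 0.06 m)) and ((x of tall2 in the frame of bucket between -0.03 and 0.03 m and y of tall2 in the frame of bucket between -0.084 and 0.084 m and z of tall2 in the frame of bucket between 0.034 and 0.052 m and angle between tall2's own z axis and vertical below 0.3 rad) or (height (world z) of tall2 below 0.019 m and horizontal distance between tall2 and pan_top above 0.06 m)) and ((x of tall3 in the frame of bucket between -0.03 and 0.03 m and y of tall3 in the frame of bucket between -0.084 and 0.084 m and z of tall3 in the frame of bucket between 0.034 and 0.052 m and angle between tall3's own z axis and vertical below 0.3 rad) or (height (world z) of tall3 below 0.019 m and horizontal distance between tall3 and pan_top above 0.06 m)) and ((x of short0 in the frame of bucket between -0.03 and 0.03 m and y of short0 in the frame of bucket between -0.084 and 0.084 m and z of short0 in the frame of bucket between 0.034 and 0.052 m and angle between short0's own z axis and vertical below 0.3 rad) or (height (world z) of short0 below 0.019 m and horizontal distance between short0 and pan_top above 0.06 m)) and ((x of short1 in the frame of bucket between -0.03 and 0.03 m and y of short1 in the frame of bucket between -0.084 and 0.084 m and z of short1 in the frame of bucket between 0.034 and 0.052 m and angle between short1's own z axis and vertical below 0.3 rad) or (height (world z) of short1 below 0.019 m and horizontal distance between short1 and pan_top above 0.06 m)) and ((x of short2 in the frame of bucket between -0.03 and 0.03 m and y of short2 in the frame of bucket between -0.084 and 0.084 m and z of short2 in the frame of bucket between 0.034 and 0.052 m and angle between short2's own z axis and vertical below 0.3 rad) or (height (world z) of short2 below 0.019 m and horizontal distance between short2 and pan_top above 0.06 m))); the robot touches nothing.
It fails at once if the dish, jar or pump bottle is shifted by more than 30 mm (distance of any of dish, jar, pump from where it was at the start of the episode above 0.03 m).
It fails at once if the marker is shifted (distance of fork from where it was at the start of the episode above 0.004 m).
Of tall0, tall1, tall2, tall3 only 2 to 4 are there at a start; the rules pass over those that are not, and their reading is None.
At some moment in a run one of bucket, short0, short1 may be knocked a few centimetres aside while the robot is not near it.
Once in a run the grip may slacken for a moment while it holds something.
It also fails if it takes over 210 s, if anything falls off the work surface, if the arm or the gripper's body presses on something with over 40 N, if the wrist force passes 120 N, or if a joint passes its speed limit or range.

### The arm

A 6-joint arm with a two-finger parallel gripper is mounted at the origin on the work surface. World frame = base frame: x ahead of the robot, y to its left, z up, the work surface at z = 0. Lengths are in m, angles in rad, forces in N, time in s.
With the tool pointing down it reaches from about 0.4 to 0.825 m from the base axis. Payload 7 kg.
Tool frame: the origin (TCP) lies at the very end of the fingers, on their centre line; the grasp point (between the pads) lies 19 mm behind it; y points along the fingers, x is the direction in which the jaws open and shut, and the axes are right-handed (so a half turn about y gives the same grasp; the last joint's range is limited). The gripper opens to 88 mm and grips with 3 to 60 N. Pads are 19 mm wide; open, the fingers measure 130 mm over their backs; the gripper's body (78 mm by 193 mm) begins 47 mm behind the grasp point.
Start: joints at [1.62, 0.359, 0.012, 0, -1.224, -0.288], TCP at [0.16, 0.656, 0.227] pointing down, gripper open.
Joint ranges: [-3.07, 3.07], [-1.43, 2.12], [-1.02, 1.25], [-3.03, 1.67], [-3.05, -0], [-3.03, 3.03]. Speed limits (rad/s): [2.39, 2.39, 3.01, 3.14, 3.14, 3.14].

### API

Orientations are given as [roll, pitch, yaw] about the fixed x, y, z axes, in that order (R = Rz(yaw) Ry(pitch) Rx(roll)).
In Python, from station import arm gives the robot as it stands.
- The arm moves only by the tool move_arm, never from a script. Its arguments are lists of equal length, an entry for each row: "jaw": the closure, from 0 (fully open) to 1 (shut); "offset": the shift along the tool's x, y, z in m, a list of three; "roll": the turn about the tool's y in rad. In form: {"jaw": [jaw, ...], "offset": [[dx, dy, dz], ...], "roll": [roll, ...]}. A call has 1 to 5 rows; each row shifts and turns the commanded pose from where the row before left it, along the tool's axes as they then stand; what a row does not reach is not made up. A row lasts 1/8 s, in which the tool goes at most 62.5 mm and 10.7 degrees, less where a joint would pass 70% of its speed; a pose out of reach is approached as far as the arm can. A call is refused whole if a number of a shift passes 0.0625 or a number of a turn 0.188, either way. A call with a gripper value outside its range is refused whole. The fingers move at their own pace and stop on an object; "grip_force" is the grip in N (left out, the last holds). Time passes only in rows, so rows that do not move let the fingers close. It gives the time, the measured TCP pose, the force and the opening at its end, in the units of the state.
- arm.get_state(): the state, without advancing time (a new reading comes with each control period).
- arm.grab_frame(name): name is "side" or "top" or "wrist"; returns a dict with "pixels" (384x512x3 uint8, blue, green, red), "fovy" (degrees; the focal length in pixels is half the picture's height over the tangent of half this angle, whatever the lens; pixels are square), "cx", "cy" (the principal point, pixels), "dist_coeffs" ([k1, k2, p1, p2, k3] as OpenCV has them; the pictures are not rectified), "position" and "attitude" of the camera in the world; the wrist camera has in their place "hand_eye" (4x4, takes a point from camera to tool coordinates, whose origin is the TCP and whose axes are the tool frame's). Camera axes: x right, y down, z forward; pixel columns grow to the right and rows downward; lengths in m; the calibration is good to about 2 mm. A picture is of the moment at which its call begins: read the wrist's pose just before it. There is no depth.
- arm.job_done(): hands the job in, once; it reports no verdict.
Trained networks look in a picture, given as the dict that the camera call returned (one of the last four; its "shot" number tells which), for a name from the list of things; names that differ only in an ending like _2 or _b are one class to them, and where a whole thing is asked for, a point or a joint stands for the part that bears it (a point fixed in the world has none). Each returns a list of dicts, best first, with "p" (0 to 1); they miss things now and then, are a little off and sometimes report something else, mostly with a low value. They report only what shows in the picture. A call takes as long as a camera call.
- arm.recognise(picture, thing): "position" ([x, y, z] in m, in world coordinates, good to about 4 mm: the middle of the surface that is visible of it).
- arm.landmark_of(picture, thing): "position" ([x, y, z] in m, in world coordinates, good to about 4 mm: a listed point, or the origin of a listed thing).
The state is a dict: "t": time; "q": joint angles; "qd": joint speeds; "joint_efforts": joint torques, N m; "eef_pos": TCP position; "ee_rot": TCP orientation; "force": force on the tool from outside, world axes, zero at the start; "moment": the same for the moment, N m; "width": finger opening in m.
Only numpy, scipy, OpenCV 4.12 (cv2) and the standard library are available. Lean on these libraries where they do the work, as an engineer would, in place of code of your own. Each camera call takes 0.05 s, during which the arm holds its last target.

## Working session

There is one attempt and no reset: what is moved stays moved. The work goes in short steps, Python scripts to look and compute and a tool call to move; the robot and the scene stay as the last step left them, time stands still between calls to the robot, and variables do not carry over. Pictures are saved under pics/ and viewed, and the job is handed in when it is done.

Besides the shell and the picture viewer there is one more tool, called as name(argument=value, ...) on one line, values as JSON. move_arm: Moves the arm, as the interface text tells. Its arguments: {"type":"object","properties":{"jaw":{"type":"array","items":{"type":"number"}},"offset":{"type":"array","items":{"type":"array","items":{"type":"number"}}},"roll":{"type":"array","items":{"type":"number"}},"grip_force":{"type":"number"}},"required":["jaw","offset","roll"]}

```bash
mkdir -p pics; ls
cat > h.py <<'E'
import numpy as np, cv2
from scipy.spatial.transform import Rotation as R
from station import arm
def snap(cam,name=None):
    s=arm.get_state(); f=arm.grab_frame(cam)
    if name: cv2.imwrite(f'pics/{name}.png',f['pixels'])
    f['_s']=s
    return f
def look(f,names,kind='landmark_of',n=3):
    for nm in names:
        r=getattr(arm,kind)(f,nm)
        print(kind[:4],nm,[(np.round(d['position'],4).tolist(),round(d['p'],2)) for d in r[:n]])
def st():
    s=arm.get_state()
    print('t',round(s['t'],2),'pos',np.round(s['eef_pos'],4),'rot',np.round(s['ee_rot'],4),'F',np.round(s['force'],1),'w',round(s['width'],4),'q',np.round(s['q'],3))
    return s
E
python3 - <<'E'
from h import *
st()
f=snap('top','top0'); print({k:v for k,v in f.items() if k not in('pixels','_s')})
look(f,['pan_top','pointer','fork','bucket','bucket_bottom','tall0','short0','jar','pump','dish'],n=5)
f=snap('side','side0'); print({k:v for k,v in f.items() if k not in('pixels','_s')})
look(f,['pan_top','pointer','fork','bucket','bucket_bottom','tall0','short0','marker'],n=5)
f=snap('wrist','wrist0'); print({k:v for k,v in f.items() if k not in('pixels','_s')})
E
```

```text
pics
t 0.0 pos [0.1596 0.6553 0.2256] rot [-1.5707e+00 -1.7000e-03 -1.8097e+00] F [-0.4  0.3 -0. ] w 0.0877 q [ 1.62   0.359  0.011 -0.    -1.224 -0.288]
{'fovy': 44.05924690423954, 'cx': 258.650354038594, 'cy': 188.84856685213018, 'dist_coeffs': array([-0.18414273,  0.        ,  0.        ,  0.        ,  0.        ]), 'position': array([0.44974828, 0.03040544, 1.66345445]), 'attitude': array([-3.04001462,  0.01426173, -1.54682396]), 'shot': 1}
land pan_top [([0.5489, -0.275, 0.1007], 0.73)]
land pointer [([0.5813, -0.4165, 0.1018], 0.6), ([0.5034, 0.0002, 0.0501], 0.3)]
land fork []
land bucket [([0.5023, 0.0006, -0.0004], 0.68)]
land bucket_bottom [([0.5015, 0.002, 0.0527], 0.83)]
land tall0 [([0.3872, 0.3261, -0.0004], 0.63), ([0.4894, 0.2374, 0.0002], 0.59), ([0.482, 0.3378, 0.0013], 0.59)]
land short0 [([0.4082, 0.2216, 0.0034], 0.68), ([0.5629, -0.2335, 0.1014], 0.68), ([0.5894, 0.2234, -0.0017], 0.47)]
land jar [([0.6915, 0.2655, -0.0025], 0.67)]
land pump [([0.6211, 0.465, 0.0044], 0.69)]
land dish [([0.7838, 0.0921, 0.0003], 0.96)]
{'fovy': 42.27258193008816, 'cx': 262.22423
[... 289 characters left out ...]
], 0.88), ([0.4072, 0.221, 0.0018], 0.25)]
land pointer [([0.5748, -0.4197, 0.1022], 0.9)]
land fork [([0.5776, -0.4195, 0.0618], 0.62)]
land bucket []
land bucket_bottom [([0.5017, 0.0025, 0.0499], 0.88), ([0.6228, 0.4641, -0.0021], 0.51)]
land tall0 [([0.3887, 0.3272, 0.0021], 0.75), ([0.4804, 0.3372, 0.002], 0.66), ([0.4909, 0.2373, -0.0007], 0.58)]
land short0 [([0.4062, 0.2214, 0.0016], 0.74), ([0.5637, -0.2323, 0.1017], 0.71), ([0.59, 0.225, -0.0006], 0.55)]Traceback (most recent call last):
  File "<stdin>", line 6, in <module>
  File "h.py", line 11, in look
    r=getattr(arm,kind)(f,nm)
ValueError: it knows: bucket, bucket_bottom, dish, fork, jar, pan_top, pointer, pump, short, tall
```

View pics/top0.png

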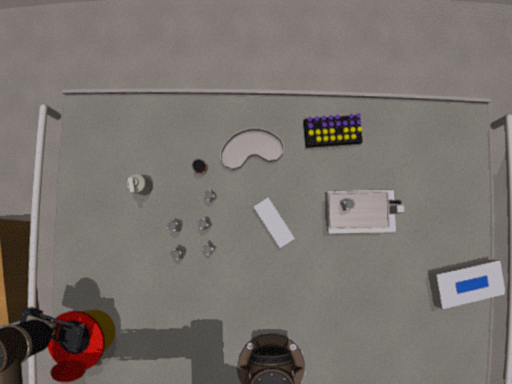

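View pics/side0.png

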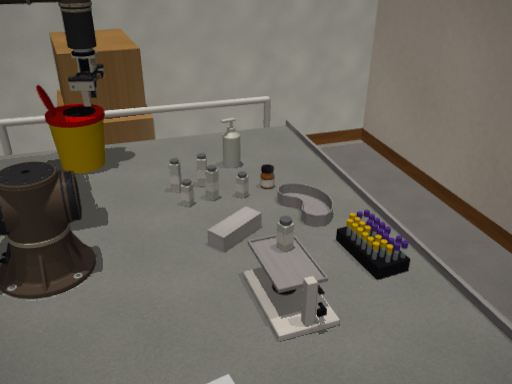

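```bash
cat >> h.py <<'E'
def wrap(a): return (a+np.pi)%(2*np.pi)-np.pi
def plan(x=None,y=None,z=None,yaw=None,s=None,n=None):
    """rows in tool axes: total turn and total shift (turn first, shift after in final axes) and shift in present axes"""
    s=s or arm.get_state(); p=np.array(s['eef_pos']); r=R.from_euler('xyz',s['ee_rot']); y0=s['ee_rot'][2]
    t=np.array([p[0] if x is None else x,p[1] if y is None else y,p[2] if z is None else z])
    d=t-p; dyaw=0 if yaw is None else wrap(yaw-y0)
    print('shift now-axes',np.round(r.inv().apply(d),4),'roll',round(-dyaw,4),end=' | ')
    r2=R.from_euler('z',dyaw)*r
    print('shift after-turn axes',np.round(r2.inv().apply(d),4),'world d',np.round(d,4))
def ray(f,u,v):
    """camera position and ray dir in world for a pixel"""
    fl=f['pixels'].shape[0]/2/np.tan(np.radians(f['fovy'])/2)
    K=np.array([[fl,0,f['cx']],[0,fl,f['cy']],[0,0,1]])
    pt=cv2.undistortPoints(np.array([[[u,v]]],float),K,np.array(f['dist_coeffs']))[0,0]
    T=camT(f)
    d=T[:3,:3]@np.array([pt[0],pt[1],1]); return T[:3,3],d/np.linalg.norm(d)
def camT(f):
    if 'hand_eye' in f:
        s=f['_s']; T=np.eye(4); T[:3,:3]=R.from_euler('xyz',s['ee_rot']).as_matrix(); T[:3,3]=s['eef_pos']
        return T@np.array(f['hand_eye'])
    T=np.eye(4); T[:3,:3]=R.from_euler('xyz',f['attitude']).as_matrix(); T[:3,3]=f['position']; return T
def onz(f,u,v,z):
    p,d=ray(f,u,v); return p+d*(z-p[2])/d[2]
def proj(f,P):
    fl=f['pixels'].shape[0]/2/np.tan(np.radians(f['fovy'])/2)
    K=np.array([[fl,0,f['cx']],[0,fl,f['cy']],[0,0,1]])
    T=np.linalg.inv(camT(f)); rv,_=cv2.Rodrigues(T[:3,:3])
    return cv2.projectPoints(np.array(P,float).reshape(-1,1,3),rv,T[:3,3],K,np.array(f['dist_coeffs']))[0].reshape(-1,2)
def zoom(f,name,u,v,w,k=4):
    im=f['pixels'][max(0,v-w):v+w,max(0,u-int(w*1.3)):u+int(w*1.3)]
    cv2.imwrite(f'pics/{name}.png',cv2.resize(im,None,fx=k,fy=k,interpolation=cv2.INTER_CUBIC))
E
python3 - <<'E'
from h import *
f=snap('wrist'); print({k:v for k,v in f.items() if k not in('pixels','_s')})
plan(.42,.30,.30); plan(.55,-.15,.30)
f=snap('top'); zoom(f,'top0z',360,211,60,6)
f=snap('side'); zoom(f,'side0z',300,280,70,5)
E
```

```text
{'fovy': 58.43901521683527, 'cx': 253.18135471334895, 'cy': 194.44624562598443, 'dist_coeffs': array([-0.06349172,  0.        ,  0.        ,  0.        ,  0.        ]), 'hand_eye': array([[ 9.99999828e-01,  3.09368730e-04,  4.99053713e-04,
         4.24692571e-04],
       [-4.07504557e-04, -2.46248729e-01,  9.69206581e-01,
        -1.58913181e-01],
       [ 4.22733551e-04, -9.69206618e-01, -2.46248560e-01,
         6.73512552e-02],
       [ 0.00000000e+00,  0.00000000e+00,  0.00000000e+00,
         1.00000000e+00]]), 'shot': 3}
shift now-axes [ 0.2841 -0.0734  0.3371] roll 0 | shift after-turn axes [ 0.2841 -0.0734  0.3371] world d [ 0.2603 -0.3558  0.0734]
shift now-axes [ 0.6906 -0.0734  0.5699] roll 0 | shift after-turn axes [ 0.6906 -0.0734  0.5699] world d [ 0.3903 -0.8058  0.0734]
```

View pics/top0z.png

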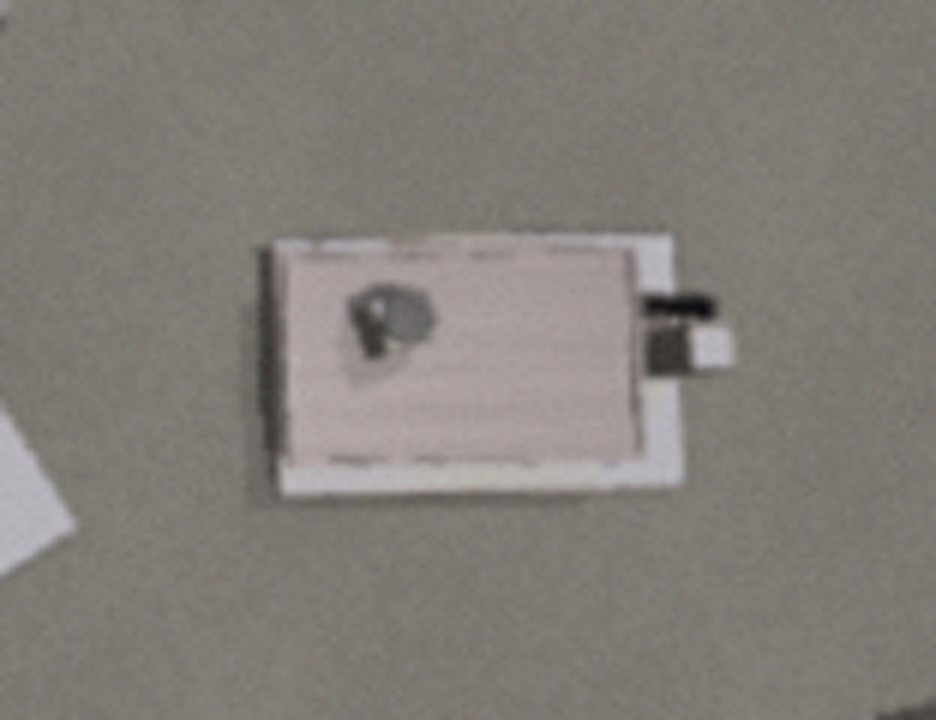

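View pics/side0z.png

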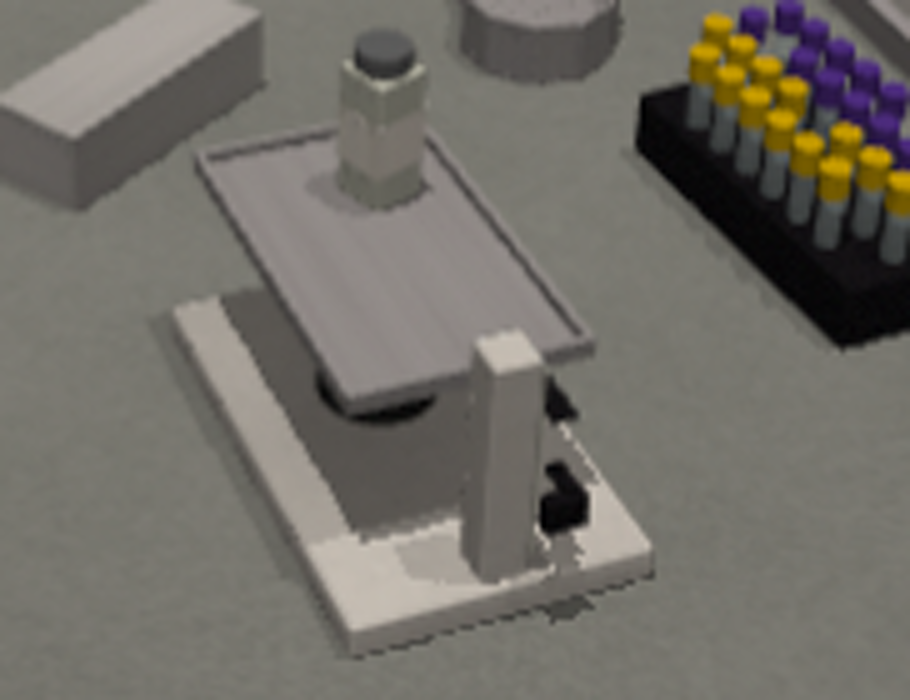

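move_arm(jaw=[0,0,0,0,0], offset=[[0.036,-0.015,0.043],[0.036,-0.015,0.043],[0.036,-0.015,0.043],[0.036,-0.015,0.043],[0.036,-0.015,0.043]], roll=[0,0,0,0,0])

```text
t: 1.72
eef_pos: [0.3268, 0.4285, 0.3024]
ee_rot: [-1.571, 0.001, -1.809]
force: [1.4, 1.2, -0.2]
width: 0.0874
```

move_arm(jaw=[0,0,0,0,0], offset=[[0.036,0,0.043],[0.036,0,0.043],[0.036,0,0.043],[0.05,0,0.03],[0.05,0,0.03]], roll=[0,0,0,0,0])

```text
t: 2.35
eef_pos: [0.4608, 0.1815, 0.3017]
ee_rot: [-1.571, 0.0, -1.809]
force: [-0.3, 0.5, 0.7]
width: 0.0872
```

Run:
```python
from h import *
st(); f=snap('wrist','w1'); plan(.55,-.15,.30)
```

```text
t 2.35 pos [0.4608 0.1815 0.3017] rot [-1.5705e+00  3.0000e-04 -1.8094e+00] F [-0.3  0.5  0.7] w 0.0872 q [ 0.773  0.015 -0.248  0.    -1.307  0.559]
shift now-axes [0.2961 0.0024 0.1639] roll 0 | shift after-turn axes [0.2961 0.0024 0.1639] world d [ 0.0886 -0.3266 -0.002 ]
```

View pics/w1.png

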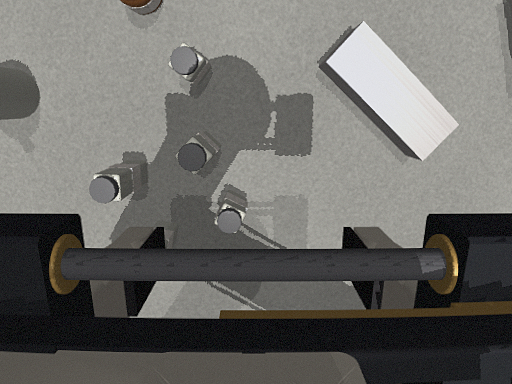

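move_arm(jaw=[0,0,0,0,0], offset=[[0.054,0,0.017],[0.054,0,0.017],[0.054,0,0.017],[0.054,0,0.017],[0.054,0,0.017]], roll=[0,0,0,0,0])

```text
t: 3.02
eef_pos: [0.479, -0.1009, 0.3021]
ee_rot: [-1.57, 0.0, -1.809]
force: [0.5, 0.7, 0.2]
width: 0.0882
```

move_arm(jaw=[0,0,0], offset=[[0.054,0,0.017],[0.054,0,0.017],[0,0,0]], roll=[0,0,0])

```text
t: 3.4
eef_pos: [0.4862, -0.2154, 0.301]
ee_rot: [-1.572, -0.001, -1.815]
force: [-0.0, 0.5, 0.2]
width: 0.0872
```

Run:
```python
from h import *
st(); f=snap('wrist','w2'); look(f,['short0','pan_top','pointer','fork'])
```

```text
t 3.4 pos [ 0.4862 -0.2154  0.301 ] rot [-1.5718e+00 -6.0000e-04 -1.8145e+00] F [-0.   0.5  0.2] w 0.0872 q [-0.048  0.08  -0.18   0.    -1.311  1.375]
land short0 [([0.5615, -0.2361, 0.1045], 0.58)]
land pan_top [([0.5466, -0.2808, 0.105], 0.62)]
land pointer [([0.5803, -0.4167, 0.0982], 0.72)]
land fork [([0.5814, -0.4169, 0.0632], 0.44)]
```

View pics/w2.png

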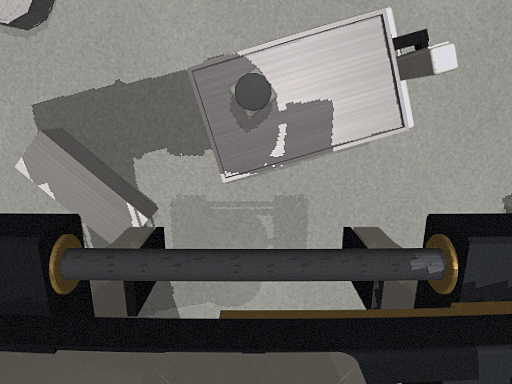

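```bash
cat > /tmp/a.py <<'E'
from h import *
f=snap('wrist')
C=np.array([onz(f,u,v,.1065) for u,v in [(190,70),(389,10),(411,127),(224,181)]])
print(np.round(C,4)); print('center',C.mean(0)); 
for a,b in[(0,1),(3,2),(0,3),(1,2)]: d=C[b]-C[a]; print(np.round(np.linalg.norm(d),4),np.degrees(np.arctan2(d[1],d[0])))
print('cap',onz(f,253,92,.1855))
zoom(f,'w2z',253,95,45,8)
E
python3 /tmp/a.py
```

```text
[[ 0.6022 -0.1757  0.1065]
 [ 0.612  -0.3765  0.1065]
 [ 0.4962 -0.3813  0.1065]
 [ 0.4861 -0.18    0.1065]]
center [ 0.54912279 -0.27837398  0.1065    ]
0.2011 -87.20062869204416
0.2016 -87.14778887371675
0.1161 -177.8791201455249
0.1159 -177.623435368541
cap [ 0.56362313 -0.23019368  0.1855    ]
```

View pics/w2z.png

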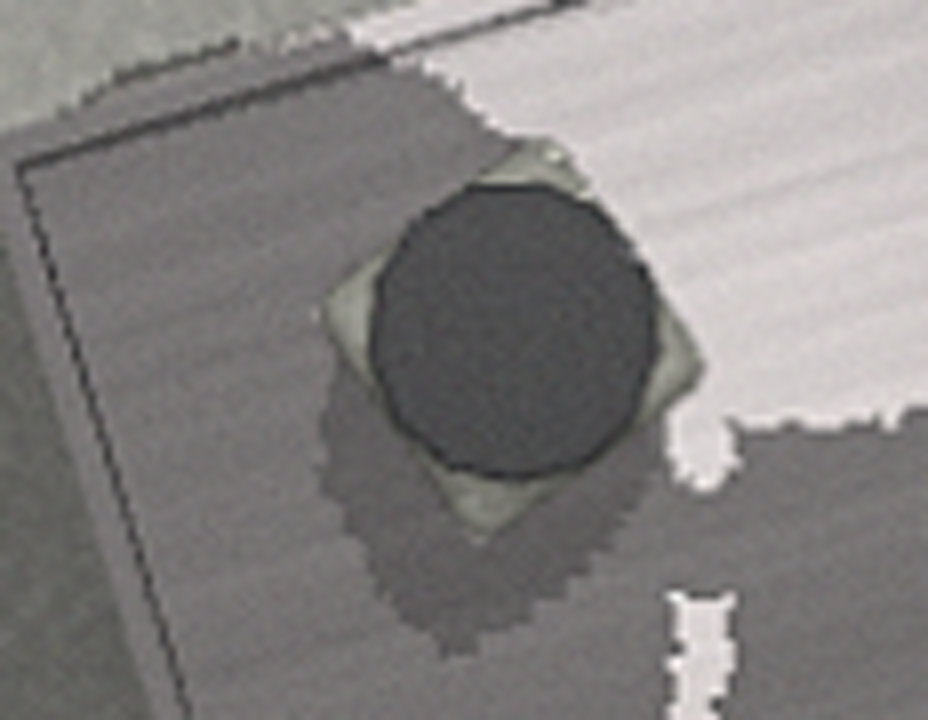

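move_arm(jaw=[0.3,0.3,0.3,0.3,0.3], offset=[[0,0,0],[0,0,0],[0,0,0],[0,0,0],[0.044,0.02,0.03]], roll=[-0.16,-0.16,-0.16,-0.16,0], grip_force=12)

```text
t: 4.32
eef_pos: [0.5323, -0.2393, 0.2854]
ee_rot: [-1.565, -0.004, -1.163]
force: [2.2, -0.5, 0.8]
width: 0.0619
```

Run:
```python
from h import *
st(); plan(.563,-.2315,.152,yaw=-1.1745)
```

```text
t 4.33 pos [ 0.5323 -0.2393  0.2854] rot [-1.5646 -0.0037 -1.1632] F [ 2.2 -0.5  0.8] w 0.0619 q [-0.087  0.172 -0.108  0.    -1.284  2.066]
shift now-axes [0.0045 0.1336 0.0305] roll 0.0113 | shift after-turn axes [0.0042 0.1336 0.0305] world d [ 0.0307  0.0078 -0.1334]
```

move_arm(jaw=[0.3,0.3,0.3,0.3,0.3], offset=[[0,0,0.034],[0,0,0],[0,0.04,0],[0,0.04,0],[0,0,0]], roll=[0,0,0,0,0])

```text
t: 4.95
eef_pos: [0.5606, -0.2265, 0.1994]
ee_rot: [-1.575, 0.003, -1.169]
force: [0.5, 0.4, 2.2]
width: 0.0613
```

Run:
```python
from h import *
st(); plan(.563,-.2315,.152,yaw=-1.1745)
f=snap('wrist','w3')
```

```text
t 4.95 pos [ 0.5606 -0.2265  0.1994] rot [-1.5753  0.003  -1.1685] F [0.5 0.4 2.2] w 0.0613 q [-6.200e-02  2.660e-01 -1.840e-01 -1.000e-03 -1.126e+00  2.035e+00]
shift now-axes [0.0057 0.0473 0.0005] roll 0.006 | shift after-turn axes [0.0057 0.0473 0.0005] world d [ 0.0024 -0.005  -0.0474]
```

View pics/w3.png

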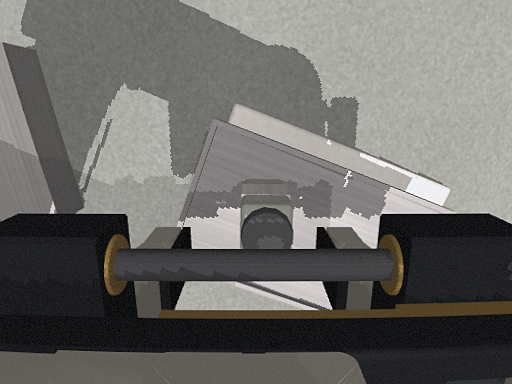

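move_arm(jaw=[0.3,0.3,0.8,0.8,0.8], offset=[[0.005,0.027,0],[0,0.02,0],[0,0,0],[0,0,0],[0,0,0]], roll=[0,0,0,0,0], grip_force=12)

```text
t: 5.62
eef_pos: [0.5656, -0.2324, 0.1564]
ee_rot: [-1.569, -0.001, -1.169]
force: [-0.3, -0.4, -0.7]
width: 0.0369
```

move_arm(jaw=[0.8,0.8,0.8,0.8,0.8], offset=[[0,0,0],[0,-0.04,0],[0,-0.04,0],[0,-0.03,0],[0,0,0]], roll=[0,0,0,0,0])

```text
t: 6.25
eef_pos: [0.5659, -0.2326, 0.2677]
ee_rot: [-1.566, -0.003, -1.169]
force: [-0.5, -0.6, -1.5]
width: 0.0297
```

Run:
```python
from h import *
st()
f=snap('wrist','w4'); g=snap('side','s4'); zoom(g,'s4z',300,270,75,5)
look(g,['pointer','fork','pan_top'])
```

```text
t 6.25 pos [ 0.5659 -0.2326  0.2677] rot [-1.5664 -0.0029 -1.1695] F [-0.5 -0.6 -1.5] w 0.0297 q [-7.100e-02  2.290e-01 -7.500e-02  1.000e-03 -1.261e+00  2.043e+00]
land pointer [([0.5775, -0.4209, 0.1117], 0.61), ([0.5623, -0.2336, 0.2122], 0.52)]
land fork [([0.5769, -0.4174, 0.0598], 0.65)]
land pan_top [([0.5465, -0.2752, 0.1092], 0.83)]
```

View pics/s4z.png

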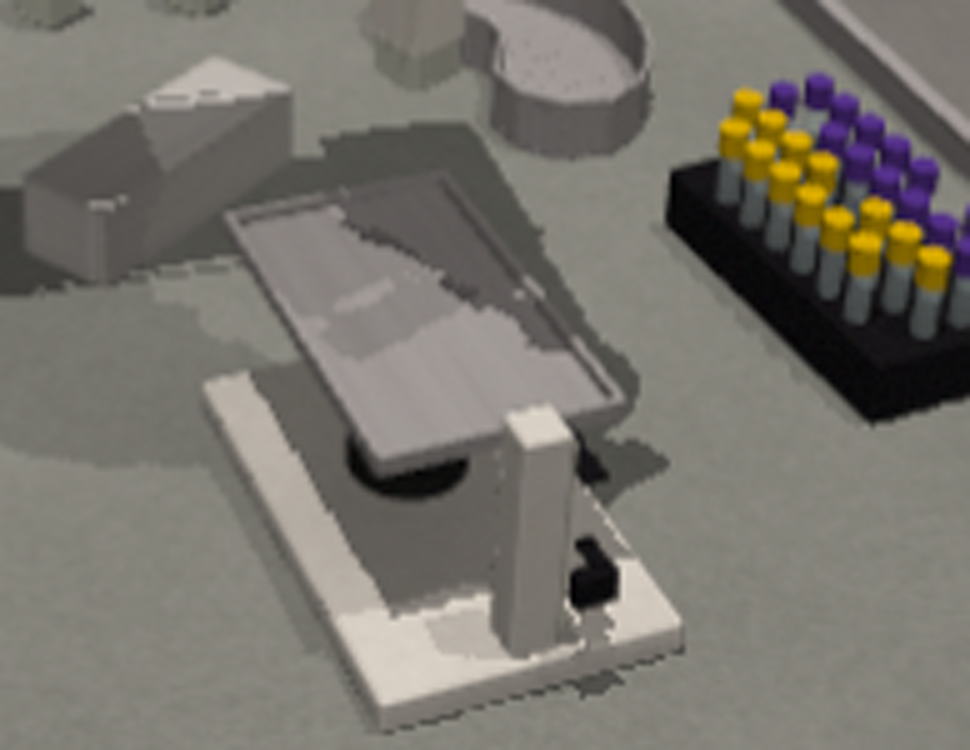

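move_arm(jaw=[0.8,0.8,0.8,0.8,0.8], offset=[[0,0,0],[0,0,0],[0,0,-0.05],[-0.012,0,-0.05],[0,0,-0.055]], roll=[0.16,0.16,0.08,0,0])

```text
t: 7.12
eef_pos: [0.4081, -0.2241, 0.2634]
ee_rot: [-1.573, 0.0, -1.569]
force: [0.5, 0.6, 1.1]
width: 0.0299
```

move_arm(jaw=[0.8,0.8,0.8,0.8,0.8], offset=[[0,0,0],[0,0.05,0],[0,0.05,0],[0,0.05,0],[0,0.04,0]], roll=[0,0,0,0,0])

```text
t: 7.75
eef_pos: [0.4093, -0.2243, 0.0722]
ee_rot: [-1.573, 0.0, -1.57]
force: [0.2, -0.3, -0.6]
width: 0.0296
```

Run:
```python
from h import *
st(); plan(.41,-.22,.057,yaw=-1.5708)
```

```text
t 7.75 pos [ 0.4093 -0.2243  0.0722] rot [-1.5727e+00  2.0000e-04 -1.5696e+00] F [ 0.2 -0.3 -0.6] w 0.0296 q [-0.078  0.185 -0.637 -0.    -0.75   1.65 ]
shift now-axes [-0.0043  0.0152  0.0007] roll 0.0012 | shift after-turn axes [-0.0043  0.0152  0.0007] world d [ 0.0007  0.0043 -0.0152]
```

move_arm(jaw=[0.8,0.8,0.8], offset=[[0,0.006,0],[0,0.004,0],[0,0,0]], roll=[0,0,0])

```text
t: 8.12
eef_pos: [0.4109, -0.2246, 0.0656]
ee_rot: [-1.569, -0.0, -1.569]
force: [1.0, 0.2, -1.3]
width: 0.03
```

move_arm(jaw=[0.8,0.8], offset=[[0,0.002,0],[0,0.002,0]], roll=[0,0])

```text
t: 8.38
eef_pos: [0.4103, -0.2245, 0.0612]
ee_rot: [-1.569, -0.0, -1.57]
force: [-0.2, -0.9, -0.2]
width: 0.0295
```

move_arm(jaw=[0.8,0.8,0.8], offset=[[0,0.002,0],[0,0.002,0],[0,0,0]], roll=[0,0,0])

```text
t: 8.75
eef_pos: [0.4097, -0.2244, 0.0564]
ee_rot: [-1.571, 0.0, -1.57]
force: [0.5, -0.1, 0.0]
width: 0.0301
```

Run:
```python
from h import *
st()
g=snap('side','s5');zoom(g,'s5z',270,280,75,5)
```

```text
t 8.75 pos [ 0.4097 -0.2244  0.0564] rot [-1.5713e+00  1.0000e-04 -1.5697e+00] F [ 0.5 -0.1  0. ] w 0.0301 q [-0.078  0.21  -0.655 -0.    -0.706  1.65 ]
```

View pics/s5.png

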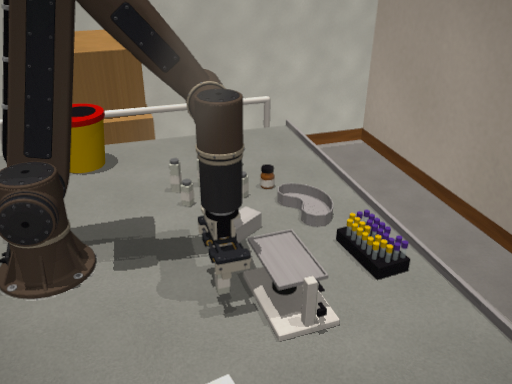

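move_arm(jaw=[0.8,0.8,0.5,0.4,0.4], offset=[[0,0.002,0],[0,0,0],[0,0,0],[0,0,0],[0,-0.05,0]], roll=[0,0,0,0,0])

```text
t: 9.43
eef_pos: [0.4072, -0.224, 0.1021]
ee_rot: [-1.579, 0.001, -1.57]
force: [2.9, -0.0, 0.6]
width: 0.0511
```

move_arm(jaw=[0,0,0,0,0], offset=[[0,-0.05,0],[0,-0.05,0],[0,-0.05,0],[-0.06,0,0],[-0.06,0,0]], roll=[0,0,0,0,0])

```text
t: 10.05
eef_pos: [0.4095, -0.1037, 0.255]
ee_rot: [-1.569, 0.001, -1.573]
force: [0.9, 0.6, -0.0]
width: 0.0871
```

Run:
```python
from h import *
st()
f=snap('top','t6');look(f,['short0','bucket'])
f=snap('wrist','w6')
look(f,['bucket_bottom'])
```

```text
t 10.05 pos [ 0.4095 -0.1037  0.255 ] rot [-1.5694e+00  6.0000e-04 -1.5728e+00] F [ 0.9  0.6 -0. ] w 0.0871 q [ 0.223 -0.096 -0.459 -0.    -1.207  1.346]
land short0 [([0.409, 0.2196, 0.0037], 0.53), ([0.5903, 0.2223, -0.0023], 0.47)]
land bucket [([0.5042, -0.0031, -0.0029], 0.55)]
land bucket_bottom [([0.503, 0.0016, 0.0521], 0.76)]
```

View pics/w6.png

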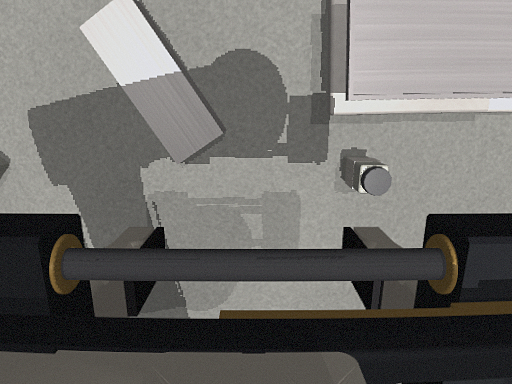

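View pics/t6.png

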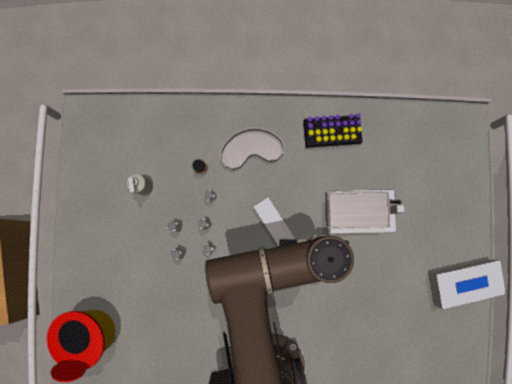

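```bash
cat > /tmp/a.py <<'E'
from h import *
f=snap('wrist'); st()
P=[onz(f,u,v,.05) for u,v in [(224,132),(178,162),(80,27),(123,0)]]
print(np.round(P,4))
for a,b in [(1,0),(1,2),(0,3)]: d=P[b]-P[a]; print(np.linalg.norm(d),np.degrees(np.arctan2(d[1],d[0])))
print('near end mid',(P[0]+P[1])/2)
print('short2 cap',onz(f,375,180,.085))
E
python3 /tmp/a.py
```

```text
t 10.35 pos [ 0.4096 -0.1048  0.2544] rot [-1.5711e+00 -1.0000e-04 -1.5695e+00] F [-0.5 -0.7  0.5] w 0.0877 q [ 0.22  -0.094 -0.458  0.    -1.207  1.352]
[[ 0.4519 -0.0744  0.05  ]
 [ 0.4201 -0.0246  0.05  ]
 [ 0.5571  0.0689  0.05  ]
 [ 0.5812  0.0233  0.05  ]]
0.05910128921267366 -57.48826650103928
0.1657625836419371 34.309926381449216
0.16202296779258216 37.09023205368283
near end mid [ 0.43603039 -0.04950144  0.05      ]
short2 cap [ 0.40851771 -0.22511038  0.085     ]
```

move_arm(jaw=[0,0,0,0,0], offset=[[0,0,0.05],[-0.05,0,0.05],[-0.05,0,0.05],[-0.04,0,0],[0,0,0]], roll=[0,0,0,0.18,0.18])

```text
t: 10.98
eef_pos: [0.5487, 0.0244, 0.2532]
ee_rot: [-1.573, -0.001, -1.936]
force: [0.8, -0.1, 0.8]
width: 0.0876
```

move_arm(jaw=[0,0,0,0,0], offset=[[0,0,0],[0,0,0],[0,0,0],[0,0,0],[0,0,0]], roll=[0.183,0.183,0.183,0.183,0.183])

```text
t: 11.6
eef_pos: [0.5482, 0.0221, 0.2539]
ee_rot: [-1.571, -0.001, -2.854]
force: [0.5, 0.3, 0.6]
width: 0.0879
```

move_arm(jaw=[0,0,0,0,0], offset=[[0,0,0],[0,0,0],[0,0,0],[0,0,0],[0,0,0]], roll=[0.183,0.183,0.183,0.183,0.183])

```text
t: 12.22
eef_pos: [0.5482, 0.0221, 0.2539]
ee_rot: [-1.57, -0.001, 2.514]
force: [0.5, -0.0, 0.4]
width: 0.088
```

```bash
cat > /tmp/a.py <<'E'
from h import *
st()
f=snap('wrist','w7')
plan(.561,.039,.255,yaw=2.155)
look(f,['bucket_bottom','bucket'])
E
python3 /tmp/a.py
```

```text
t 12.22 pos [0.5482 0.0221 0.2539] rot [-1.5697e+00 -6.0000e-04  2.5145e+00] F [ 0.5 -0.   0.4] w 0.088 q [ 0.397  0.134 -0.225  0.    -1.213 -1.025]
shift now-axes [-0.0003 -0.0011 -0.0212] roll 0.3504 | shift after-turn axes [ 0.007  -0.0011 -0.0201] world d [0.0129 0.0169 0.0011]
land bucket_bottom [([0.5028, 0.0027, 0.0506], 0.7)]
land bucket [([0.5014, 0.0035, 0.0025], 0.74)]
```

View pics/w7.png

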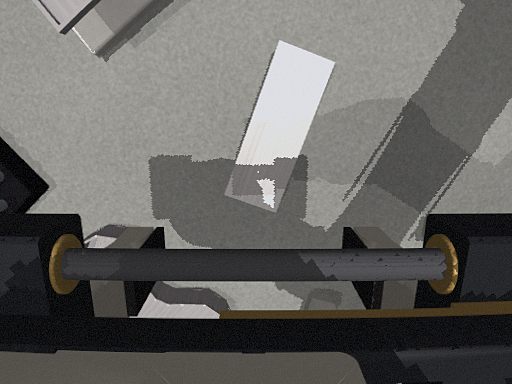

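```bash
cat > /tmp/a.py <<'E'
from h import *
f=snap('wrist')
P=[onz(f,u,v,.05) for u,v in [(225,193),(276,212),(335,63),(280,40)]]
print(np.round(P,4))
for a,b in [(0,1),(3,2),(1,2),(0,3)]: d=P[b]-P[a]; print(np.linalg.norm(d),np.degrees(np.arctan2(d[1],d[0])))
print('A',(P[0]+P[1])/2,'c',np.mean(P,0))
E
python3 /tmp/a.py
```

```text
[[ 0.5887  0.024   0.05  ]
 [ 0.5555  0.074   0.05  ]
 [ 0.4184 -0.0206  0.05  ]
 [ 0.4515 -0.0704  0.05  ]]
0.060001140094506716 123.50516912464427
0.05975183928073378 123.60805280314342
0.16661803640189637 -145.39339481782437
0.16650615195487403 -145.47848836300153
A [0.57208988 0.0489757  0.05      ] c [0.5035086  0.00172808 0.05      ]
```

move_arm(jaw=[0,0,0,0,0], offset=[[0,0,0],[0,0,0],[0.009,0,-0.021],[0,0.06,0],[0,0.06,0]], roll=[0.178,0.178,0,0,0], grip_force=5)

```text
t: 13.05
eef_pos: [0.5614, 0.0442, 0.1336]
ee_rot: [-1.573, 0.0, 2.173]
force: [0.1, 0.8, -1.3]
width: 0.0876
```

```bash
cat > /tmp/a.py <<'E'
from h import *
st()
f=snap('wrist','w8')
plan(.5605,.041,.005,yaw=2.1575)
E
python3 /tmp/a.py
```

```text
t 13.05 pos [0.5614 0.0442 0.1336] rot [-1.5732e+00  4.0000e-04  2.1733e+00] F [ 0.1  0.8 -1.3] w 0.0876 q [ 0.426  0.254 -0.366  0.    -0.948 -1.394]
shift now-axes [-0.0045  0.1199 -0.0037] roll 0.0133 | shift after-turn axes [-0.0045  0.1199 -0.0038] world d [ 0.0044 -0.0018 -0.12  ]
```

View pics/w8.png

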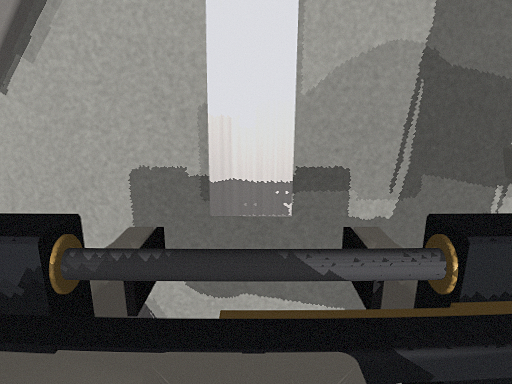

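move_arm(jaw=[0,0,0,0,0], offset=[[0,0.05,-0.003],[0,0.05,0],[0,0.015,0],[0,0.005,0],[0,0,0]], roll=[0,0,0,0,0])

```text
t: 13.72
eef_pos: [0.564, 0.0455, 0.0161]
ee_rot: [-1.573, 0.001, 2.169]
force: [0.4, 0.2, 0.4]
width: 0.0878
```

```bash
cat > /tmp/a.py <<'E'
from h import *
st()
f=snap('wrist','w9')
plan(.5605,.041,.005,yaw=2.1575)
E
python3 /tmp/a.py
```

```text
t 13.72 pos [0.564  0.0455 0.0161] rot [-1.5727e+00  7.0000e-04  2.1688e+00] F [0.4 0.2 0.4] w 0.0878 q [ 4.27e-01  4.04e-01 -4.77e-01  1.00e-03 -6.87e-01 -1.40e+00]
shift now-axes [-0.0017  0.0113  0.0055] roll 0.011 | shift after-turn axes [-0.0018  0.0113  0.0055] world d [-0.0036 -0.0045 -0.0113]
```

View pics/w9.png

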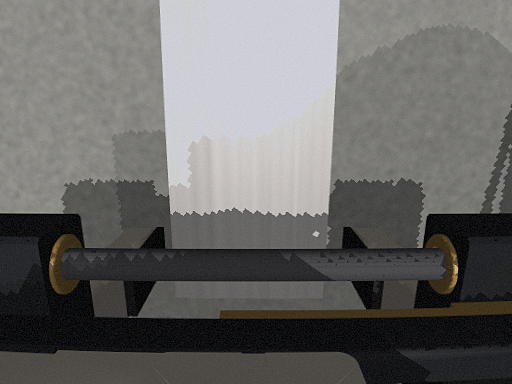

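move_arm(jaw=[0,0.2,0.25,0.4,0.4], offset=[[-0.001,0.007,0.004],[0,0.004,0],[0,0,0],[0,0,0],[0,0,0]], roll=[0,0,0,0,0], grip_force=6)

```text
t: 14.4
eef_pos: [0.5602, 0.042, 0.0037]
ee_rot: [-1.571, 0.0, 2.168]
force: [0.7, -0.0, 0.6]
width: 0.0597
```

move_arm(jaw=[0.4,0.4,0.4,0.4,0.4], offset=[[0,0,0],[0,-0.02,0],[0,-0.03,0],[0,-0.03,0],[0,0,0]], roll=[0,0,0,0,0])

```text
t: 15.02
eef_pos: [0.5624, 0.0429, 0.0863]
ee_rot: [-1.577, 0.002, 2.168]
force: [3.3, 1.1, 2.7]
width: 0.0596
```

```bash
cat > /tmp/a.py <<'E'
from h import *
st()
f=snap('wrist','w10')
g=snap('side','s10'); zoom(g,'s10z',240,220,75,5)
E
python3 /tmp/a.py
```

```text
t 15.03 pos [0.5624 0.0429 0.0863] rot [-1.5769e+00  1.7000e-03  2.1682e+00] F [3.3 1.1 2.7] w 0.0596 q [ 4.230e-01  3.060e-01 -4.210e-01  1.000e-03 -8.370e-01 -1.397e+00]
```

View pics/s10z.png

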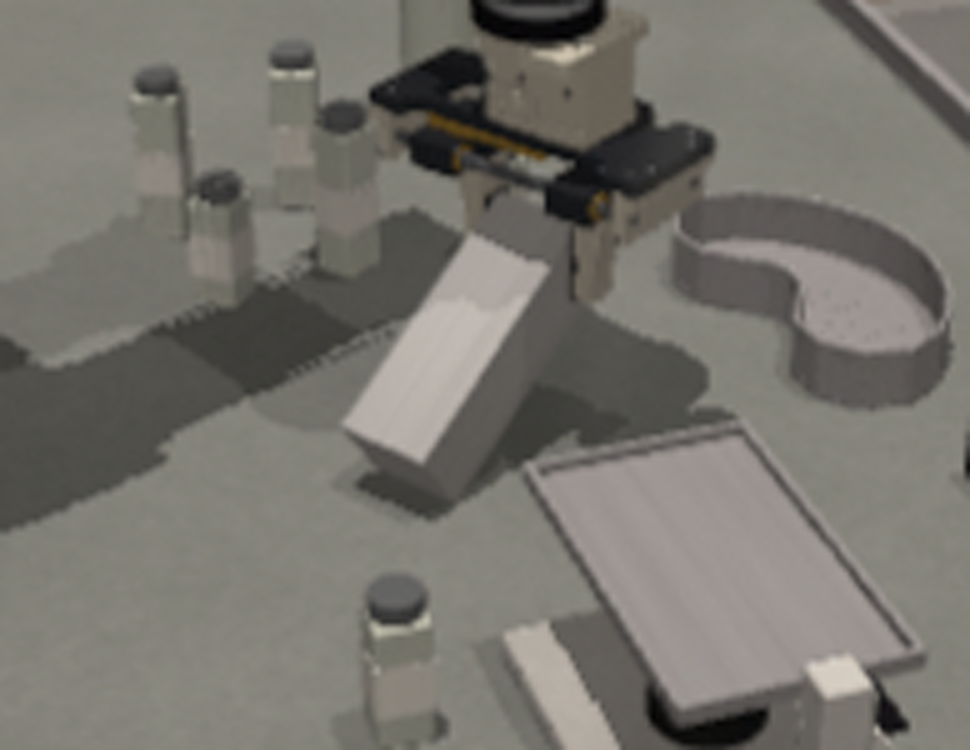

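View pics/w10.png

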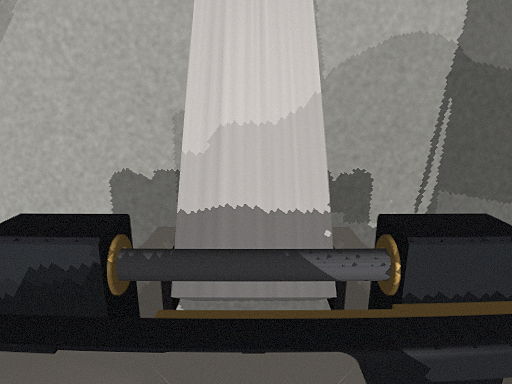

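move_arm(jaw=[0.4,0.4,0.4,0.4,0.4], offset=[[0,-0.025,0.01],[0,-0.025,0.01],[0,-0.025,0],[0,0,0],[0,0,0]], roll=[0,0,0,0,0])

```text
t: 15.75
eef_pos: [0.5421, 0.0305, 0.1566]
ee_rot: [-1.568, -0.001, 2.167]
force: [-0.5, -0.7, -3.1]
width: 0.0599
```

```bash
cat > /tmp/a.py <<'E'
from h import *
st()
g=snap('side','s11'); zoom(g,'s11z',240,210,75,5)
E
python3 /tmp/a.py
```

```text
t 15.75 pos [0.5421 0.0305 0.1566] rot [-1.5679e+00 -1.4000e-03  2.1671e+00] F [-0.5 -0.7 -3.1] w 0.0599 q [ 4.170e-01  2.030e-01 -3.750e-01 -1.000e-03 -9.960e-01 -1.391e+00]
```

View pics/s11z.png

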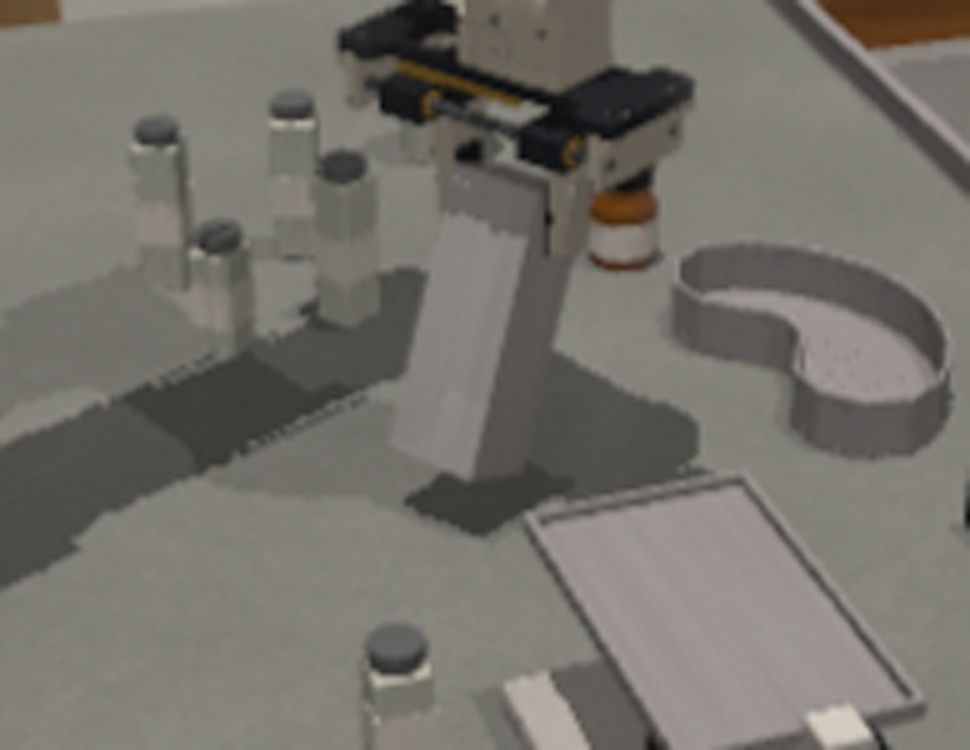

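move_arm(jaw=[0.4,0.4,0.4,0.4,0.4], offset=[[0,-0.01,-0.02],[0,0,-0.03],[0,0,-0.03],[0,0,-0.02],[0,0,0]], roll=[0,0,0,0,0])

```text
t: 16.42
eef_pos: [0.6262, 0.0875, 0.166]
ee_rot: [-1.568, -0.001, 2.168]
force: [-0.1, -0.2, -3.3]
width: 0.0601
```

```bash
cat > /tmp/a.py <<'E'
from h import *
st()
g=snap('side','s12'); zoom(g,'s12z',260,190,75,5)
E
python3 /tmp/a.py
```

```text
t 16.43 pos [0.6262 0.0875 0.166 ] rot [-1.5675e+00 -8.0000e-04  2.1679e+00] F [-0.1 -0.2 -3.3] w 0.0601 q [ 0.447  0.334 -0.167 -0.    -1.072 -1.42 ]
```

View pics/s12z.png

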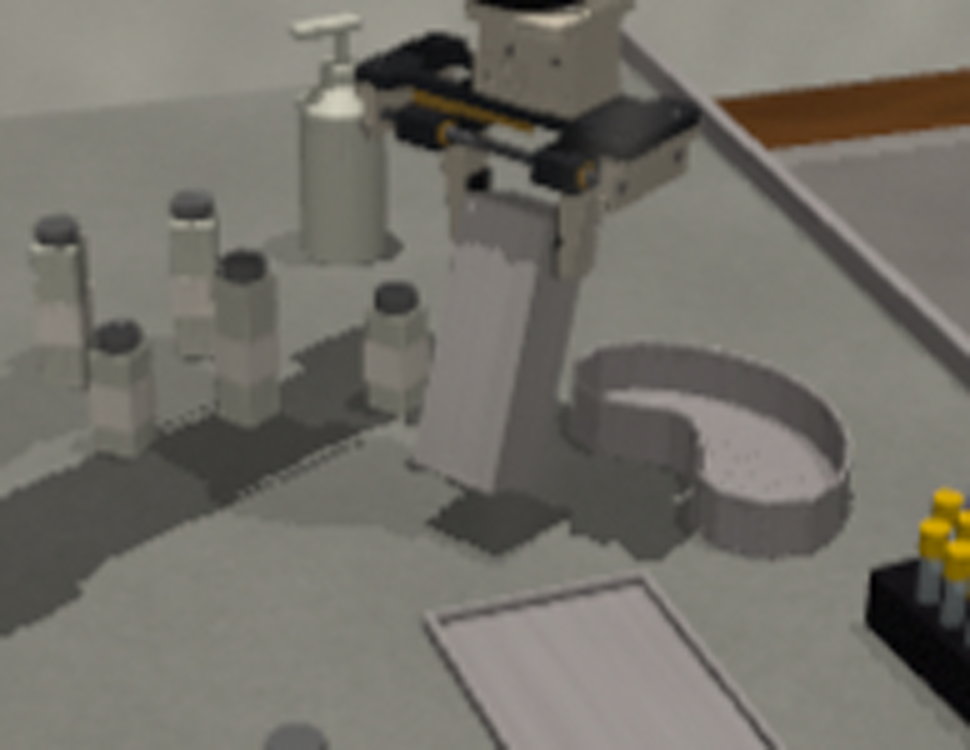

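move_arm(jaw=[0.4,0.4,0.4,0.4,0.4], offset=[[0,0.02,0],[0,0.014,0],[0,0,0.015],[0,0,0.02],[0,0,0.015]], roll=[0,0,0,0,0])

```text
t: 17.1
eef_pos: [0.5833, 0.0579, 0.1346]
ee_rot: [-1.57, -0.0, 2.167]
force: [-0.4, -0.5, -1.6]
width: 0.0601
```

```bash
cat > /tmp/a.py <<'E'
from h import *
st()
g=snap('side','s13'); zoom(g,'s13z',260,190,75,5)
E
python3 /tmp/a.py
```

```text
t 17.1 pos [0.5833 0.0579 0.1346] rot [-1.5702e+00 -2.0000e-04  2.1673e+00] F [-0.4 -0.5 -1.6] w 0.0601 q [ 0.432  0.29  -0.312 -0.    -0.969 -1.406]
```

View pics/s13z.png

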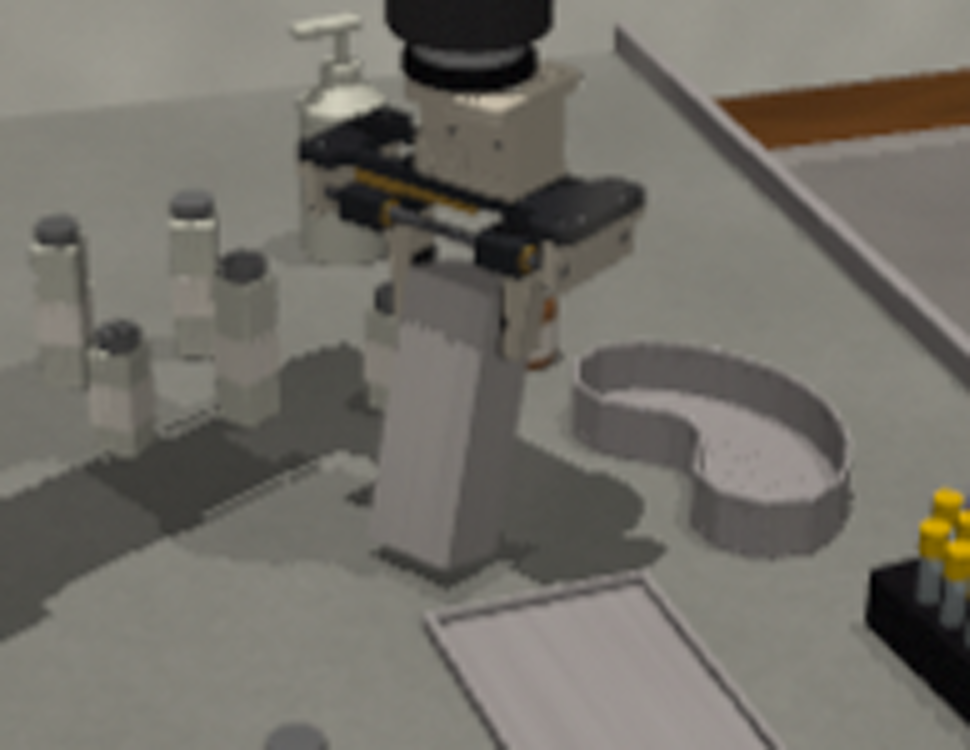

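move_arm(jaw=[0.4,0.4,0.4,0.4], offset=[[0,0.001,0.01],[0,0,0.01],[0,0,0.01],[0,0,0]], roll=[0,0,0,0])

```text
t: 17.65
eef_pos: [0.5594, 0.0416, 0.1337]
ee_rot: [-1.571, -0.0, 2.167]
force: [0.6, -0.6, -2.3]
width: 0.0597
```

```bash
cat > /tmp/a.py <<'E'
from h import *
st()
g=snap('side','s14'); zoom(g,'s14z',260,190,75,5)
E
python3 /tmp/a.py
```

```text
t 17.65 pos [0.5594 0.0416 0.1337] rot [-1.5707e+00 -1.0000e-04  2.1674e+00] F [ 0.6 -0.6 -2.3] w 0.0597 q [ 0.423  0.252 -0.369 -0.    -0.95  -1.397]
```

View pics/s14z.png

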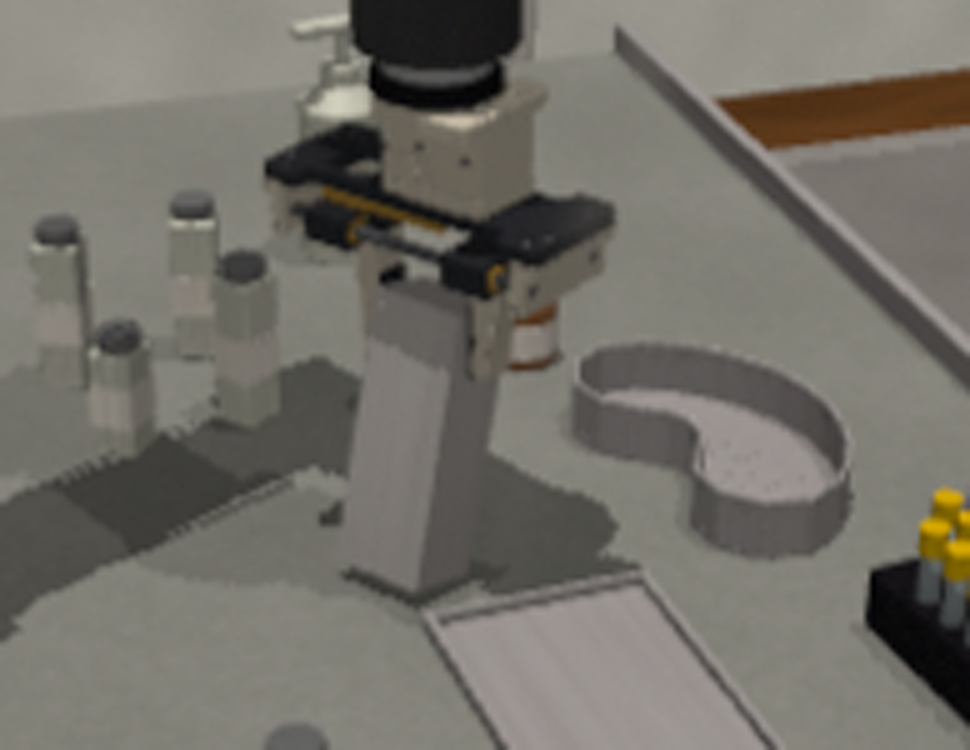

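move_arm(jaw=[0.4,0.4,0.4,0.4], offset=[[0,0.003,0.002],[0,0.003,0.005],[0,0,0.01],[0,0,0.005]], roll=[0,0,0,0], grip_force=4)

```text
t: 18.2
eef_pos: [0.5413, 0.0292, 0.1274]
ee_rot: [-1.571, -0.0, 2.168]
force: [0.0, -0.4, -1.7]
width: 0.0596
```

```bash
cat > /tmp/a.py <<'E'
from h import *
st()
g=snap('side','s15'); zoom(g,'s15z',250,195,75,5)
E
python3 /tmp/a.py
```

```text
t 18.2 pos [0.5413 0.0292 0.1274] rot [-1.5705 -0.      2.1675] F [ 0.  -0.4 -1.7] w 0.0596 q [ 0.416  0.23  -0.416  0.    -0.925 -1.39 ]
```

View pics/s15z.png

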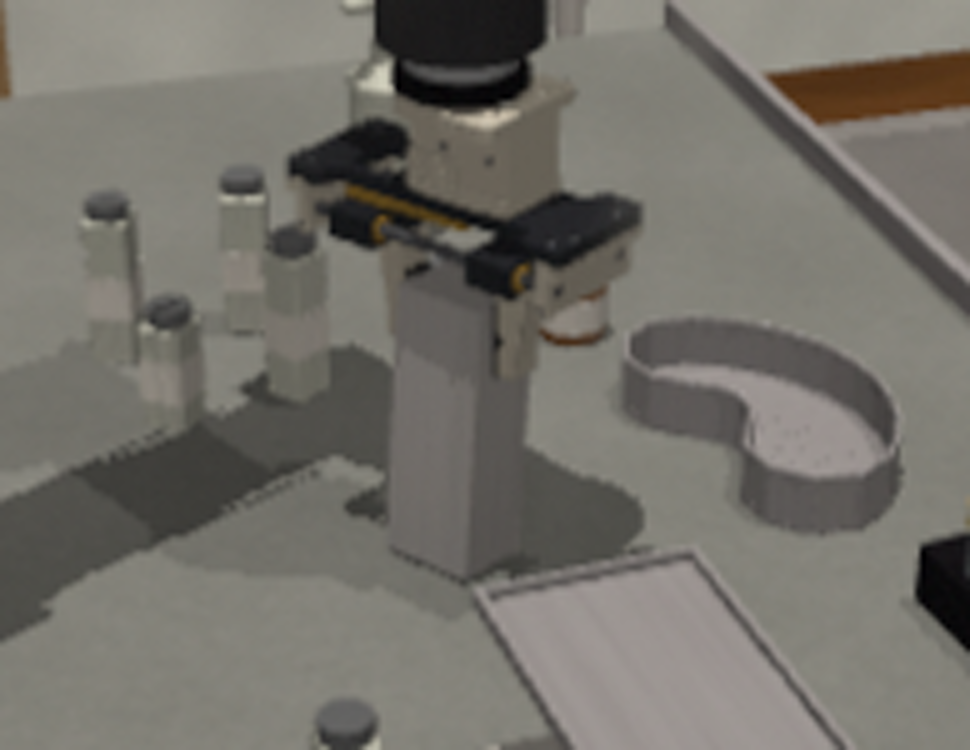

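move_arm(jaw=[0.4,0.4,0.4,0.4,0.4], offset=[[0,0,0],[0,-0.012,0],[0,0,-0.025],[0,0,-0.025],[0,0,-0.02]], roll=[0,0,0,0,0], grip_force=7)

```text
t: 18.88
eef_pos: [0.6008, 0.0697, 0.1402]
ee_rot: [-1.571, 0.0, 2.168]
force: [0.1, 0.3, -2.7]
width: 0.0599
```

move_arm(jaw=[0.4,0.4,0.4,0.4,0.4], offset=[[0,0,0],[0,0.01,0],[0,0.003,0],[0,0,0],[0,0,0]], roll=[0,0,0,0,0], grip_force=5)

```text
t: 19.5
eef_pos: [0.5994, 0.0687, 0.1266]
ee_rot: [-1.571, -0.0, 2.167]
force: [0.2, 0.6, -0.5]
width: 0.0597
```

```bash
cat > /tmp/a.py <<'E'
from h import *
st()
g=snap('side','s16'); zoom(g,'s16z',250,195,75,5)
E
python3 /tmp/a.py
```

```text
t 19.5 pos [0.5994 0.0687 0.1266] rot [-1.5706e+00 -1.0000e-04  2.1674e+00] F [ 0.2  0.6 -0.5] w 0.0597 q [ 0.438  0.324 -0.284 -0.    -0.964 -1.412]
```

View pics/s16z.png

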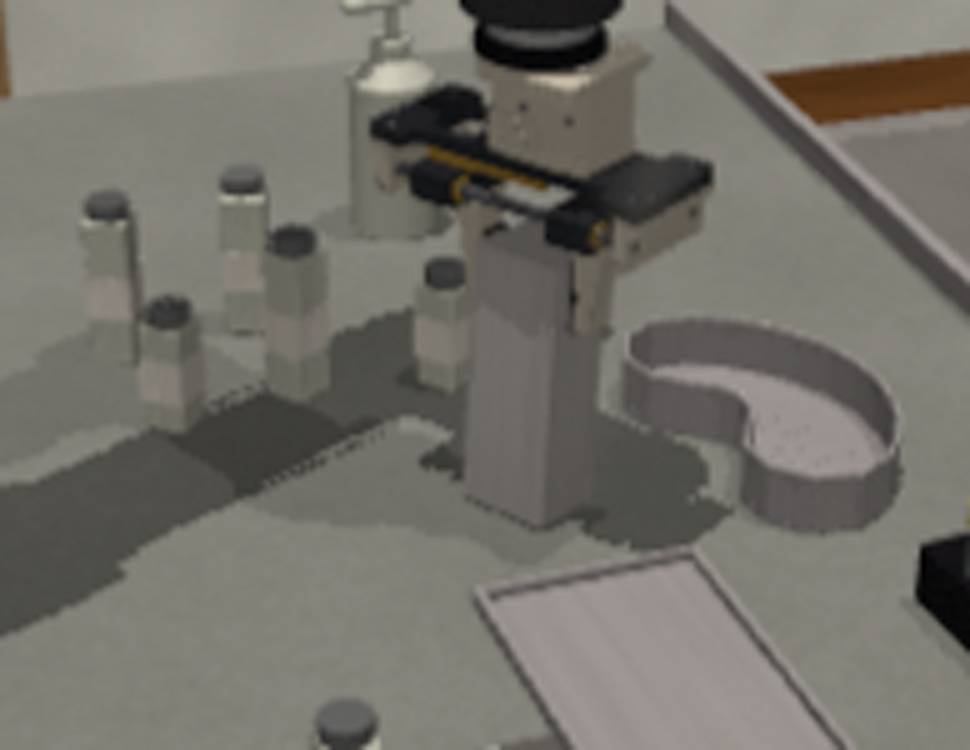

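move_arm(jaw=[0.4,0.4,0.4,0.4,0.4], offset=[[0,-0.002,0.015],[0,-0.001,0.015],[0,0.001,0.015],[0,0.003,0.015],[0,0,0]], roll=[0,0,0,0,0], grip_force=4)

```text
t: 20.18
eef_pos: [0.5489, 0.0344, 0.1257]
ee_rot: [-1.571, -0.0, 2.167]
force: [-0.5, 0.5, -3.4]
width: 0.0602
```

```bash
cat > /tmp/a.py <<'E'
from h import *
st()
g=snap('side','s17'); zoom(g,'s17z',250,195,75,5)
E
python3 /tmp/a.py
```

```text
t 20.18 pos [0.5489 0.0344 0.1257] rot [-1.5708e+00 -1.0000e-04  2.1670e+00] F [-0.5  0.5 -3.4] w 0.0602 q [ 0.419  0.244 -0.402 -0.    -0.925 -1.393]
```

View pics/s17z.png

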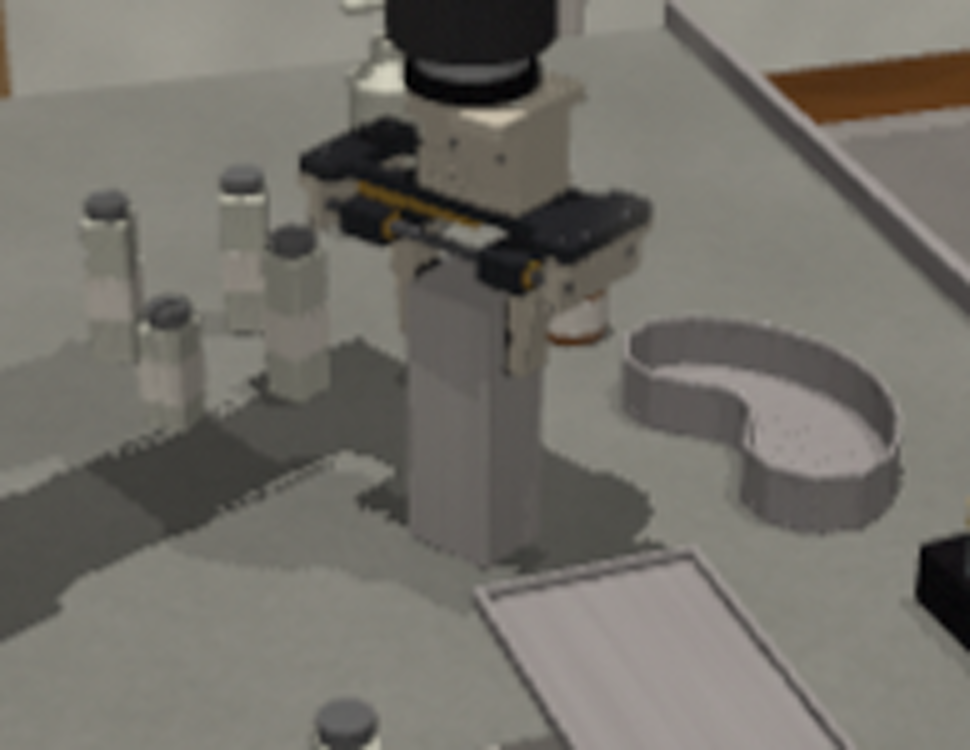

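move_arm(jaw=[0.4,0.4,0.4], offset=[[0,0.003,0.01],[0,0.003,0.015],[0,0,0.015]], roll=[0,0,0], grip_force=4)

```text
t: 20.6
eef_pos: [0.5167, 0.0125, 0.1195]
ee_rot: [-1.571, 0.0, 2.168]
force: [1.2, 0.6, -1.1]
width: 0.0601
```

```bash
cat > /tmp/a.py <<'E'
from h import *
st()
g=snap('side','s18'); zoom(g,'s18z',250,195,75,5)
E
python3 /tmp/a.py
```

```text
t 20.6 pos [0.5167 0.0125 0.1195] rot [-1.5712e+00  2.0000e-04  2.1679e+00] F [ 1.2  0.6 -1.1] w 0.0601 q [ 0.405  0.199 -0.48   0.    -0.892 -1.378]
```

View pics/s18z.png

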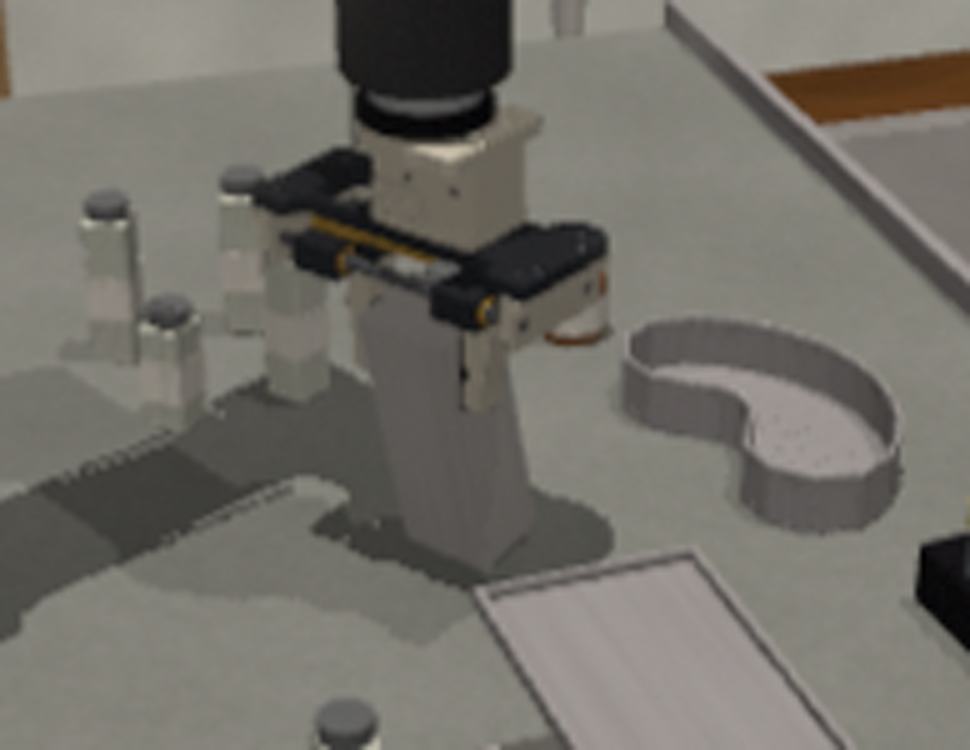

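move_arm(jaw=[0.4,0.4,0.4,0.4,0.4], offset=[[0,0.012,0.018],[0,0.015,0.018],[0,0.018,0.016],[0,0.02,0.012],[0,0,0]], roll=[0,0,0,0,0], grip_force=4)

```text
t: 21.28
eef_pos: [0.4613, -0.0246, 0.0533]
ee_rot: [-1.567, -0.001, 2.166]
force: [1.2, 1.4, -2.1]
width: 0.0603
```

```bash
cat > /tmp/a.py <<'E'
from h import *
st()
g=snap('side','s19'); zoom(g,'s19z',250,195,75,5)
E
python3 /tmp/a.py
```

```text
t 21.27 pos [ 0.4613 -0.0246  0.0533] rot [-1.5669e+00 -1.2000e-03  2.1664e+00] F [ 1.2  1.4 -2.1] w 0.0603 q [ 3.750e-01  2.090e-01 -6.660e-01 -1.000e-03 -7.000e-01 -1.349e+00]
```

View pics/s19z.png

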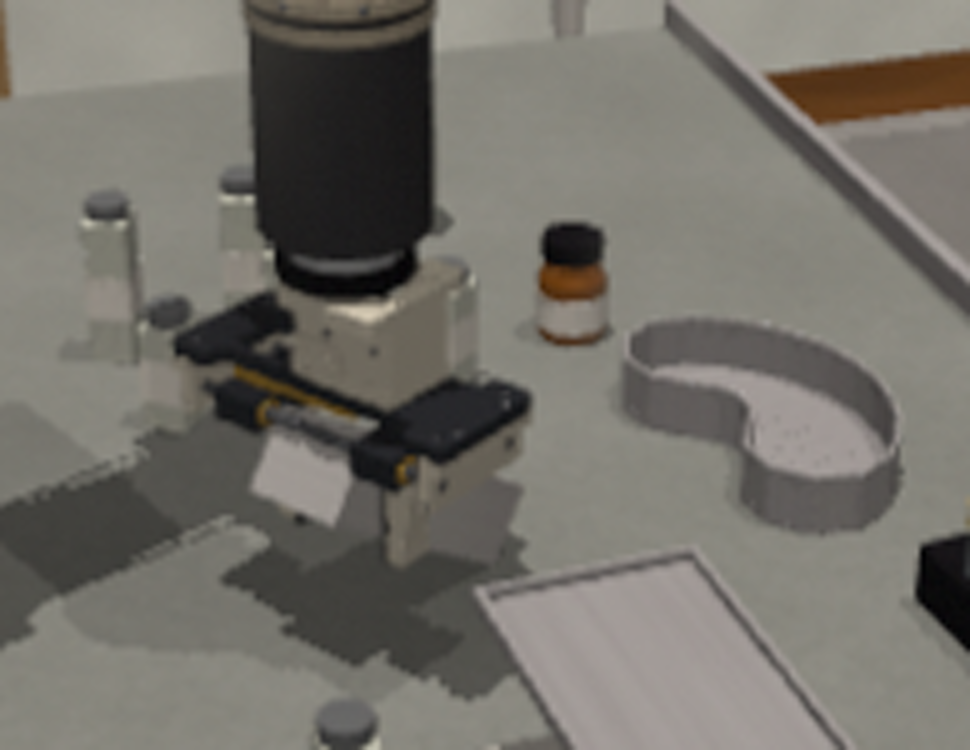

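move_arm(jaw=[0.4,0.4,0.4,0.4], offset=[[0,0.015,0.006],[0,0.015,0.004],[0,0.01,0.002],[0,0,0]], roll=[0,0,0,0], grip_force=4)

```text
t: 21.82
eef_pos: [0.4542, -0.0299, 0.0142]
ee_rot: [-1.57, -0.0, 2.168]
force: [-0.2, -0.5, -0.8]
width: 0.0604
```

```bash
cat > /tmp/a.py <<'E'
from h import *
st()
g=snap('side','s20'); zoom(g,'s20z',250,220,75,5)
E
python3 /tmp/a.py
```

```text
t 21.82 pos [ 0.4542 -0.0299  0.0142] rot [-1.5702e+00 -1.0000e-04  2.1676e+00] F [-0.2 -0.5 -0.8] w 0.0604 q [ 0.369  0.266 -0.723 -0.    -0.583 -1.343]
```

View pics/s20z.png

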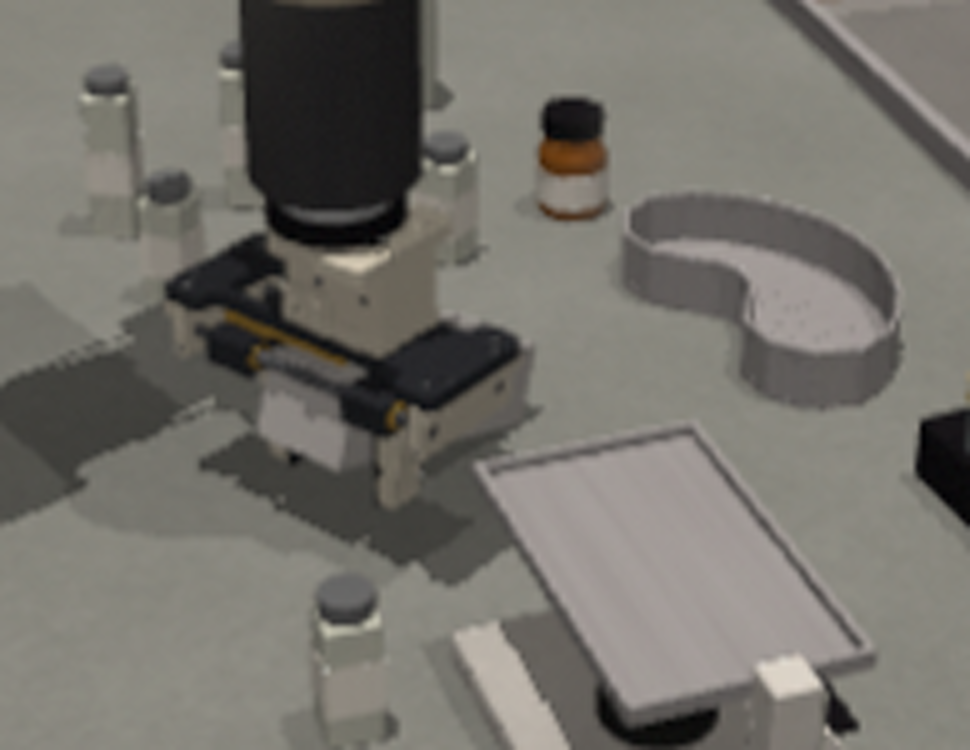

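move_arm(jaw=[0.4,0.4,0,0,0], offset=[[0,0.004,0.001],[0,0.003,0],[0,0,0],[0,0,0],[0,-0.06,0]], roll=[0,0,0,0,0])

```text
t: 22.5
eef_pos: [0.4507, -0.0313, 0.0647]
ee_rot: [-1.562, -0.003, 2.167]
force: [1.5, 0.9, 0.4]
width: 0.0838
```

move_arm(jaw=[0,0,0,0,0], offset=[[0,-0.06,0],[0,-0.06,0],[0,-0.05,0],[0,0,0],[0,0,0]], roll=[0,0,0,0.16,0.16])

```text
t: 23.12
eef_pos: [0.4537, -0.0302, 0.2386]
ee_rot: [-1.573, -0.0, 1.842]
force: [1.0, -0.3, -0.9]
width: 0.0878
```

```bash
cat > /tmp/a.py <<'E'
from h import *
st()
g=snap('side','s21'); zoom(g,'s21z',250,220,75,5)
look(g,['bucket','bucket_bottom'])
f=snap('wrist','w21'); look(f,['bucket','bucket_bottom'])
E
python3 /tmp/a.py
```

```text
t 23.12 pos [ 0.4537 -0.0302  0.2386] rot [-1.5734e+00 -4.0000e-04  1.8425e+00] F [ 1.  -0.3 -0.9] w 0.0878 q [ 0.369 -0.024 -0.431 -0.    -1.161 -1.668]
land bucket [([0.4947, 0.0018, 0.0503], 0.76)]
land bucket_bottom [([0.4905, -0.0038, -0.0005], 0.83)]
land bucket [([0.4895, -0.0035, 0.0564], 0.58)]
land bucket_bottom [([0.4963, -0.003, -0.0027], 0.97)]
```

View pics/s21z.png

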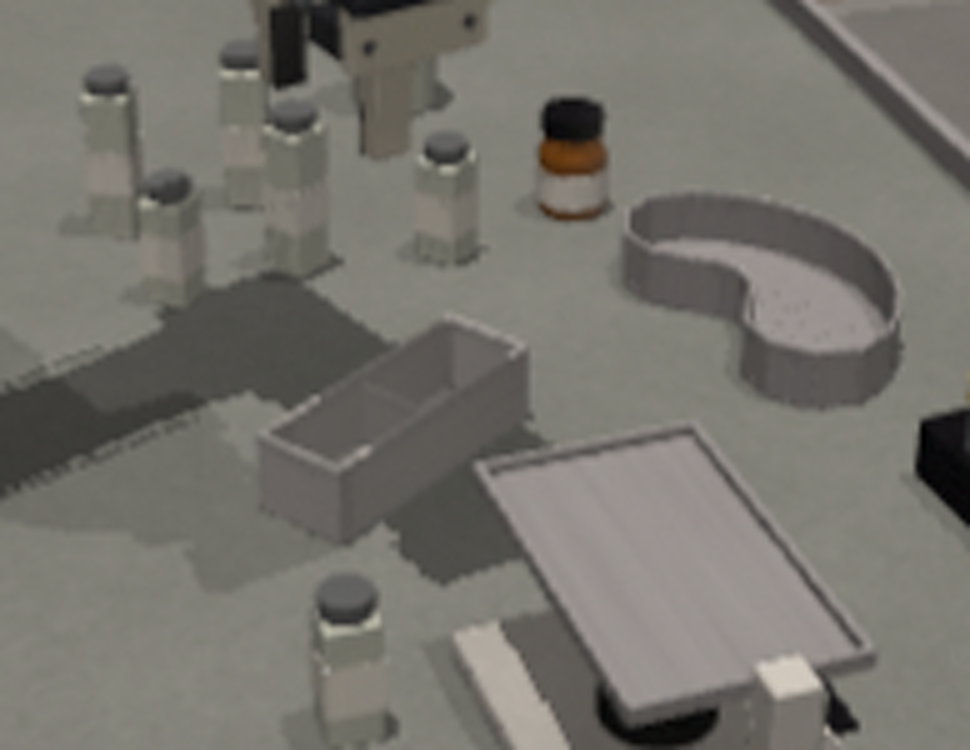

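View pics/w21.png

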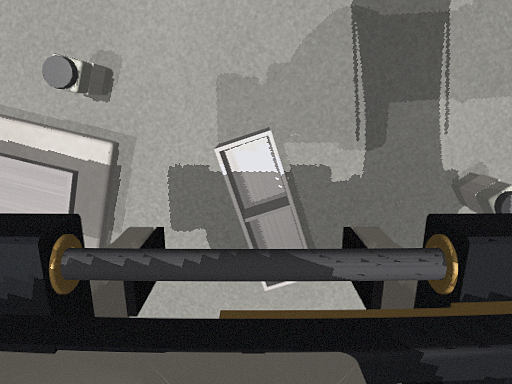

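```bash
cat > /tmp/a.py <<'E'
from h import *
f=snap('wrist'); zoom(f,'w21z',265,210,90,4)
P=[onz(f,u,v,.05) for u,v in [(215,150),(272,130)]]
d=P[1]-P[0]; print(np.round(P,4),np.linalg.norm(d),np.degrees(np.arctan2(d[1],d[0])))
E
python3 /tmp/a.py
```

```text
[[ 0.4421 -0.0751  0.05  ]
 [ 0.4071 -0.0256  0.05  ]] 0.06067771983405616 125.23152250658772
```

View pics/w21z.png

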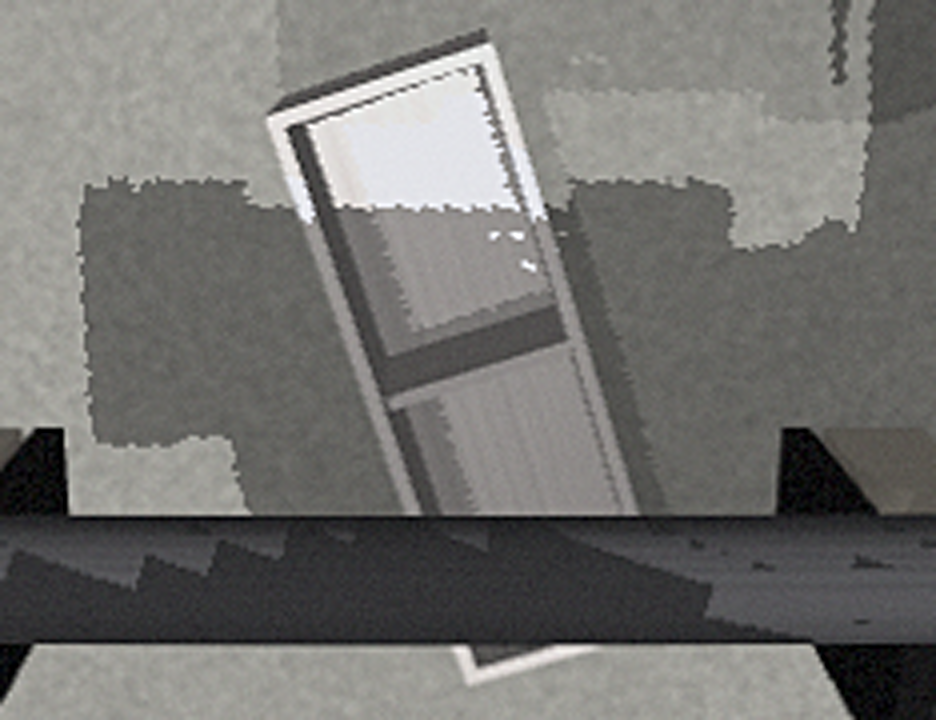

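```bash
cat > /tmp/a.py <<'E'
from h import *
f=snap('wrist')
P=[onz(f,u,v,.05) for u,v in [(215,150),(270.5,130.8),(245.5,220.5),(291,205.5),(265.5,290.8)]]
print(np.round(P,4))
for a,b in [(0,1),(2,3),(0,4)]: d=P[b]-P[a]; print(np.linalg.norm(d),np.degrees(np.arctan2(d[1],d[0])))
m=(P[2]+P[3])/2; n=(P[0]+P[1])/2; d=m-n
print('div',m,'near',n,np.linalg.norm(d),np.degrees(np.arctan2(d[1],d[0])))
plan(m[0],m[1],.2386,yaw=np.radians(34.5)-np.pi)
E
python3 /tmp/a.py
```

```text
[[ 0.442  -0.0752  0.05  ]
 [ 0.4082 -0.0268  0.05  ]
 [ 0.5056 -0.0253  0.05  ]
 [ 0.4765  0.0162  0.05  ]
 [ 0.5799  0.019   0.05  ]]
0.059011471465702646 124.944385813677
0.050688821136830015 125.11721301850383
0.16691425784891567 34.33412097051092
div [ 0.49103282 -0.00454912  0.05      ] near [ 0.42512601 -0.05097833  0.05      ] 0.08061872392997742 35.16345299340485
shift now-axes [ 0.0146 -0.0012 -0.0434] roll -1.8944 | shift after-turn axes [-0.0458 -0.0012 -0.    ] world d [0.0377 0.026  0.0012]
```

move_arm(jaw=[0,0,0,0,0], offset=[[0,0,0],[0,0,0],[0,0,0],[0,0,0],[0,0,0]], roll=[-0.173,-0.173,-0.173,-0.173,-0.173])

```text
t: 24.15
eef_pos: [0.4533, -0.0305, 0.2374]
ee_rot: [-1.571, -0.0, 2.72]
force: [-0.4, 1.0, 1.1]
width: 0.0873
```

move_arm(jaw=[0,0,0,0,0], offset=[[0,0,0],[0,0,0],[0,0,0],[0,0,0],[0,0,0]], roll=[-0.173,-0.173,-0.173,-0.173,-0.173])

```text
t: 24.78
eef_pos: [0.4533, -0.0305, 0.2374]
ee_rot: [-1.571, -0.0, -2.699]
force: [-0.3, -0.7, 0.4]
width: 0.0877
```

move_arm(jaw=[0,0,0,0], offset=[[0,0,0],[-0.047,0.05,0],[0,0.05,0],[0,0,0]], roll=[-0.173,0,0,0])

```text
t: 25.28
eef_pos: [0.4858, -0.0068, 0.1388]
ee_rot: [-1.573, -0.008, -2.532]
force: [-0.4, -0.9, 1.2]
width: 0.0874
```

```bash
cat > /tmp/a.py <<'E'
from h import *
st()
f=snap('wrist','w22'); plan(.493,-.0035,.012,yaw=-2.538)
look(f,['bucket','bucket_bottom'])
E
python3 /tmp/a.py
```

```text
t 25.27 pos [ 0.4858 -0.0068  0.1388] rot [-1.5732 -0.0079 -2.532 ] F [-0.4 -0.9  1.2] w 0.0874 q [ 0.391  0.131 -0.512 -0.001 -0.935  0.219]
shift now-axes [-0.0066  0.1295  0.0006] roll 0.0065 | shift after-turn axes [-0.0066  0.1295  0.0006] world d [ 0.0054  0.003  -0.1295]
land bucket [([0.4919, -0.0012, 0.0522], 0.92)]
land bucket_bottom []
```

View pics/w22.png

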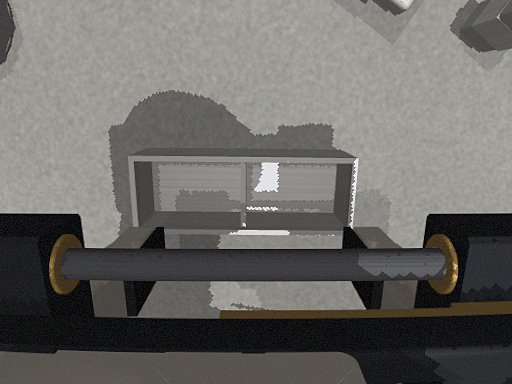

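```bash
cat > /tmp/a.py <<'E'
from h import *
f=snap('wrist'); s=f['_s']; p=np.array(s['eef_pos'])
print(proj(f,[[p[0],p[1],.05]]))
P=[onz(f,u,v,.05) for u,v in [(130,157),(357,159),(132,228),(354,230),(244,159),(244,230)]]
print(np.round(P,4), np.mean(P[:4],0))
c=np.mean(P[:4],0); plan(c[0],c[1],.012)
c=np.mean(P[4:],0); plan(c[0],c[1],.012)
E
python3 /tmp/a.py
```

```text
[[254.10045808 198.53785985]]
[[ 0.5838  0.0209  0.05  ]
 [ 0.4441 -0.0749  0.05  ]
 [ 0.5544  0.0688  0.05  ]
 [ 0.4106 -0.03    0.05  ]
 [ 0.513  -0.0265  0.05  ]
 [ 0.4814  0.0194  0.05  ]] [ 0.49822275 -0.00381975  0.05      ]
shift now-axes [-0.0078  0.1323  0.003 ] roll 0 | shift after-turn axes [-0.0078  0.1323  0.003 ] world d [ 0.0085  0.002  -0.1322]
shift now-axes [-0.0071  0.1323  0.0023] roll 0 | shift after-turn axes [-0.0071  0.1323  0.0023] world d [ 0.0075  0.0023 -0.1322]
```

move_arm(jaw=[0,0,0,0,0], offset=[[-0.007,0.03,0.001],[0,0.04,0],[0,0.035,0],[0,0.017,0],[0,0,0]], roll=[0,0,0,0,0])

```text
t: 26.1
eef_pos: [0.4952, -0.0028, 0.0206]
ee_rot: [-1.571, 0.0, -2.532]
force: [-0.2, 0.0, 0.4]
width: 0.0877
```

move_arm(jaw=[0.5,1,1,1,1], offset=[[0,0.002,0],[0,0,0],[0,0,0],[0,0,0],[0,0,0]], roll=[0,0,0,0,0], grip_force=30)

```text
t: 26.72
eef_pos: [0.4948, -0.0028, 0.0182]
ee_rot: [-1.571, 0.0, -2.533]
force: [-0.2, 0.7, 0.0]
width: 0.0434
```

```bash
cat > /tmp/a.py <<'E'
from h import *
st()
g=snap('side','s23'); zoom(g,'s23z',250,220,75,5)
E
python3 /tmp/a.py
```

```text
t 26.73 pos [ 0.4948 -0.0028  0.0182] rot [-1.5707e+00  3.0000e-04 -2.5326e+00] F [-0.2  0.7  0. ] w 0.0434 q [ 0.392  0.311 -0.633  0.    -0.627  0.217]
```

View pics/s23z.png

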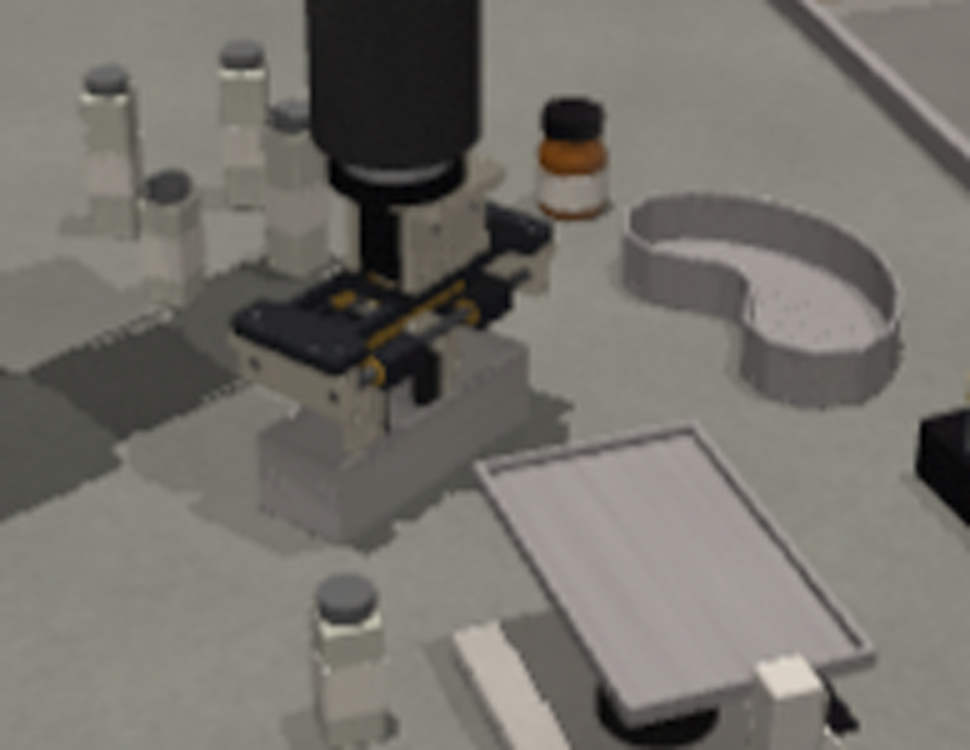

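move_arm(jaw=[1,1,1,1,1], offset=[[0,0.003,0],[0,0,0],[0,0,0],[0,0,0],[0,0,0]], roll=[0,0,0,0,0], grip_force=35)

```text
t: 27.4
eef_pos: [0.4944, -0.003, 0.0149]
ee_rot: [-1.571, -0.001, -2.533]
force: [-0.1, 0.2, -1.6]
width: 0.0038
```

move_arm(jaw=[1,1,1,1,1], offset=[[0,-0.02,0],[0,-0.03,0],[0,0,0],[0,0,0],[0,0,0]], roll=[0,0,0,0,0])

```text
t: 28.02
eef_pos: [0.494, -0.0031, 0.0641]
ee_rot: [-1.571, -0.002, -2.533]
force: [-0.4, 0.5, -3.0]
width: 0.0034
```

```bash
cat > /tmp/a.py <<'E'
from h import *
st()
g=snap('side','s24'); zoom(g,'s24z',250,220,75,5)
E
python3 /tmp/a.py
```

```text
t 28.02 pos [ 0.494  -0.0031  0.0641] rot [-1.5713e+00 -1.7000e-03 -2.5328e+00] F [-0.4  0.5 -3. ] w 0.0034 q [ 0.392  0.238 -0.589 -0.    -0.745  0.217]
```

View pics/s24z.png

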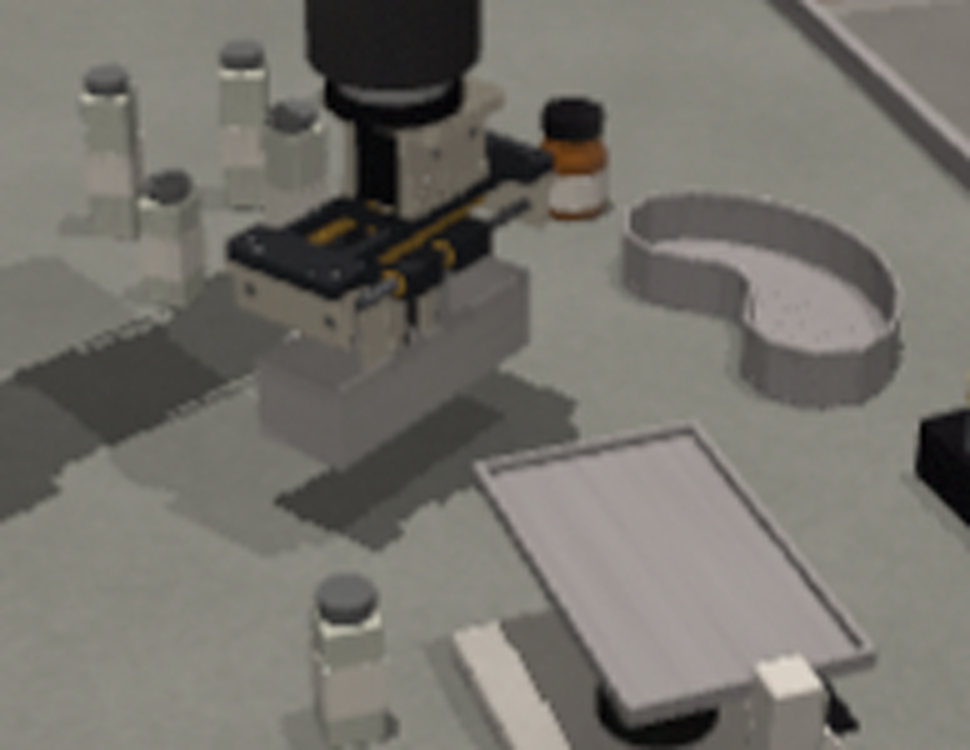

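move_arm(jaw=[1,1,1,1,1], offset=[[0,-0.05,0],[0,-0.05,0],[0,-0.02,0],[0,0,0],[0,0,0]], roll=[-0.1685,-0.1685,-0.1685,-0.1685,-0.1685])

```text
t: 28.7
eef_pos: [0.4944, -0.0029, 0.1846]
ee_rot: [-1.571, -0.0, -1.685]
force: [-0.6, 0.1, -3.2]
width: 0.0039
```

move_arm(jaw=[1,1,1,1,1], offset=[[0,0,0],[0,0,0],[0.05,0,0.008],[0.05,0,0.008],[0.05,0,0.008]], roll=[-0.1685,0,0,0,0])

```text
t: 29.32
eef_pos: [0.5262, -0.1528, 0.1846]
ee_rot: [-1.571, 0.0, -1.526]
force: [0.5, 0.8, -1.5]
width: 0.0037
```

move_arm(jaw=[1,1,1,1,1], offset=[[0.045,0,0.008],[0.045,0,0.008],[0.035,0,0],[0,0,0],[0,0,0]], roll=[0,0,0,0,0])

```text
t: 29.95
eef_pos: [0.5478, -0.2755, 0.1843]
ee_rot: [-1.572, 0.0, -1.525]
force: [-0.5, -0.8, -2.1]
width: 0.0036
```

```bash
cat > /tmp/a.py <<'E'
from h import *
st(); plan(.549,-.2785,.125,yaw=-1.522)
g=snap('side','s25'); zoom(g,'s25z',300,250,75,5)
f=snap('wrist','w25')
E
python3 /tmp/a.py
```

```text
t 29.95 pos [ 0.5478 -0.2755  0.1843] rot [-1.5720e+00  5.0000e-04 -1.5249e+00] F [-0.5 -0.8 -2.1] w 0.0036 q [-0.148  0.289 -0.189 -0.    -1.094  1.765]
shift now-axes [0.0031 0.0593 0.0011] roll -0.0029 | shift after-turn axes [0.0031 0.0593 0.0011] world d [ 0.0012 -0.003  -0.0593]
```

View pics/s25z.png

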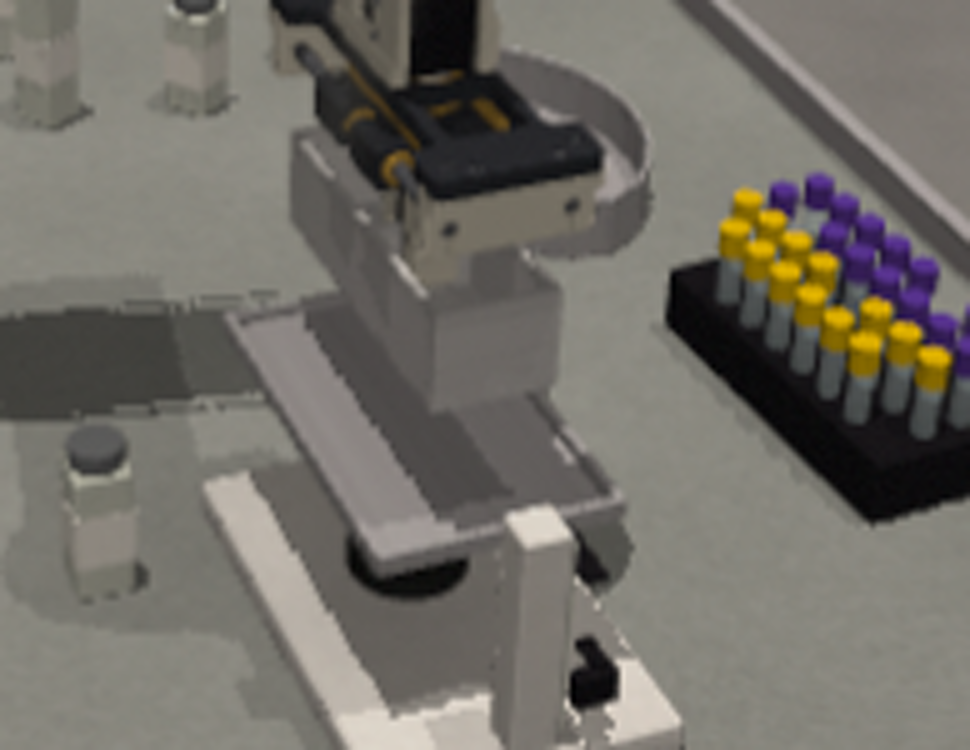

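View pics/w25.png

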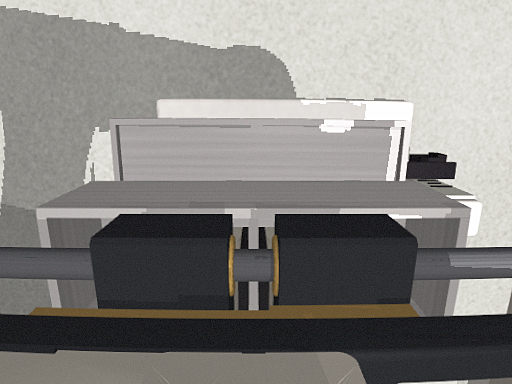

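move_arm(jaw=[1,1,1,1,1], offset=[[0.004,0.025,0.001],[0,0.025,0],[0,0.01,0],[0,0.01,0],[0,0.01,0]], roll=[0,0,0,0,0])

```text
t: 30.68
eef_pos: [0.55, -0.2793, 0.1054]
ee_rot: [-1.569, -0.0, -1.521]
force: [0.8, 0.9, 0.2]
width: 0.0042
```

```bash
cat > /tmp/a.py <<'E'
from h import *
st(); plan(.549,-.2785,.125,yaw=-1.522)
g=snap('side','s26'); zoom(g,'s26z',300,260,75,5)
E
python3 /tmp/a.py
```

```text
t 30.68 pos [ 0.55   -0.2793  0.1054] rot [-1.5695e+00 -4.0000e-04 -1.5212e+00] F [0.8 0.9 0.2] w 0.0042 q [-0.154  0.364 -0.277  0.    -0.928  1.774]
shift now-axes [-0.0008 -0.0196 -0.0009] roll 0.0008 | shift after-turn axes [-0.0008 -0.0196 -0.0009] world d [-0.001   0.0008  0.0196]
```

View pics/s26z.png

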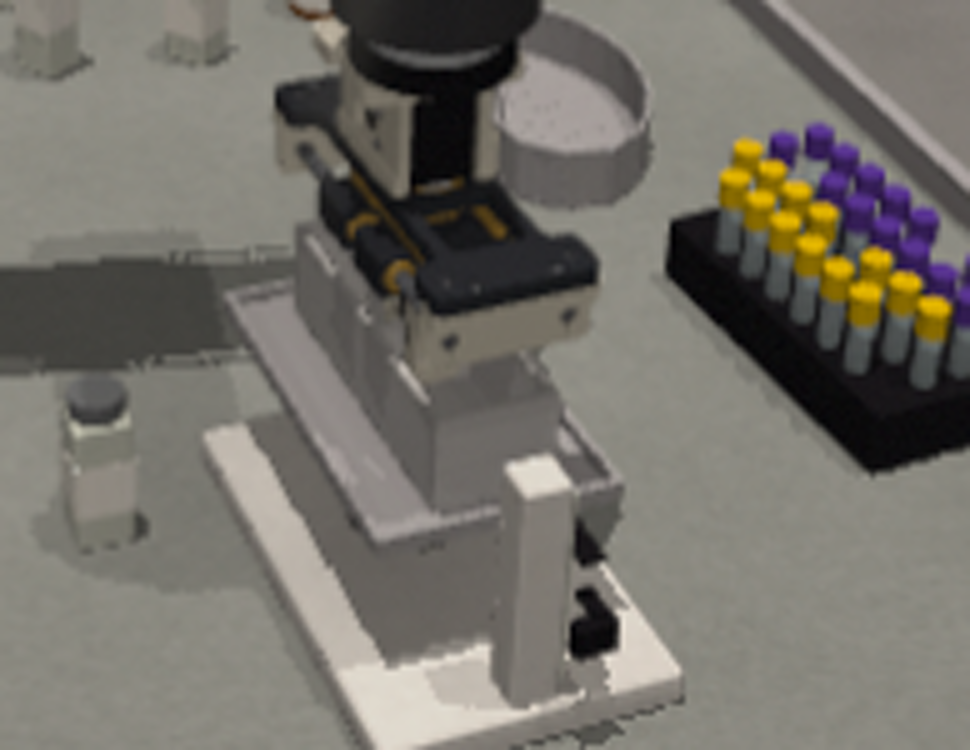

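move_arm(jaw=[1,0.7,0.6,0.6,0.6], offset=[[0,0.003,0],[0,0,0],[0,0,0],[0,0,0],[0,-0.04,0]], roll=[0,0,0,0,0])

```text
t: 31.35
eef_pos: [0.5474, -0.279, 0.1396]
ee_rot: [-1.577, 0.002, -1.522]
force: [0.6, -0.4, 0.2]
width: 0.0338
```

move_arm(jaw=[0.3,0.3,0.3,0.3,0.3], offset=[[0,-0.05,0],[0,-0.06,0],[-0.05,-0.01,-0.05],[-0.05,0,-0.05],[-0.05,0,-0.02]], roll=[0,0,0,0,0])

```text
t: 31.98
eef_pos: [0.4328, -0.1465, 0.2613]
ee_rot: [-1.569, 0.0, -1.523]
force: [1.0, 1.1, 0.4]
width: 0.0613
```

```bash
cat > /tmp/a.py <<'E'
from h import *
st()
g=snap('side','s27'); zoom(g,'s27z',315,290,50,7)
look(g,['pointer','fork','pan_top','bucket','bucket_bottom'])
f=snap('top','t27'); look(f,['bucket','bucket_bottom','pan_top'])
f=snap('wrist','w27'); look(f,['bucket','pointer','fork','pan_top'])
E
python3 /tmp/a.py
```

```text
t 31.98 pos [ 0.4328 -0.1465  0.2613] rot [-1.5693e+00  2.0000e-04 -1.5232e+00] F [1.  1.1 0.4] w 0.0613 q [ 0.107 -0.034 -0.388 -0.    -1.215  1.512]
land pointer []
land fork [([0.5774, -0.4199, 0.0607], 0.64), ([0.4094, -0.2211, 0.0001], 0.63), ([0.5513, -0.2773, 0.1376], 0.31)]
land pan_top [([0.5475, -0.2776, 0.0844], 0.96), ([0.4074, 0.2219, 0.0009], 0.66)]
land bucket [([0.5516, -0.2803, 0.1345], 0.66)]
land bucket_bottom [([0.5493, -0.2782, 0.086], 0.92)]
land bucket [([0.5469, -0.2828, 0.1361], 0.72)]
land bucket_bottom [([0.5502, -0.2774, 0.082], 0.58)]
land pan_top [([0.5491, -0.2735, 0.0859], 0.76)]
land bucket [([0.5489, -0.2775, 0.1381], 0.96)]
land pointer []
land fork []
land pan_top []
```

View pics/s27z.png

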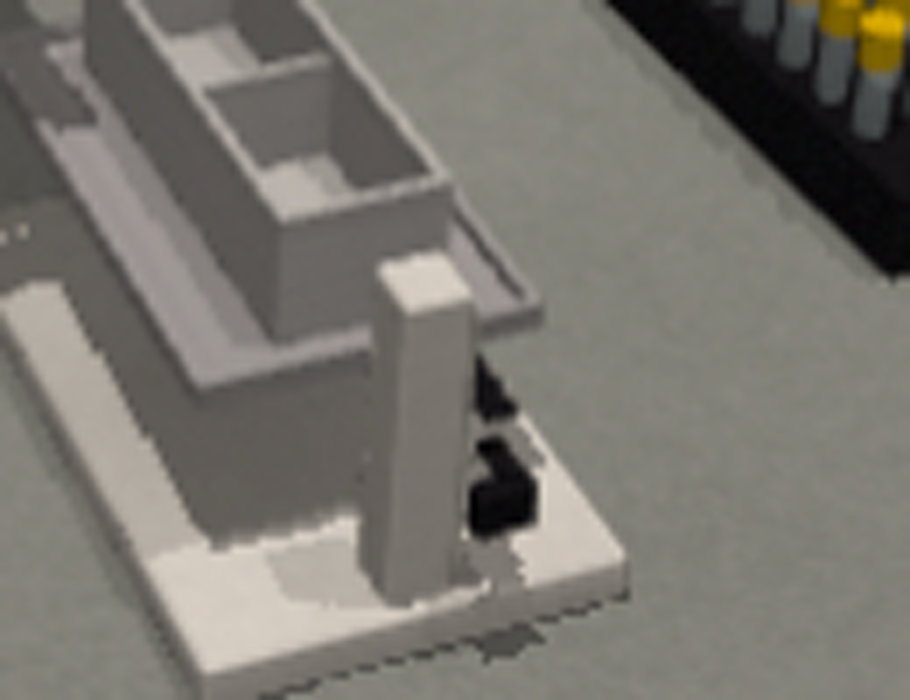

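View pics/w27.png

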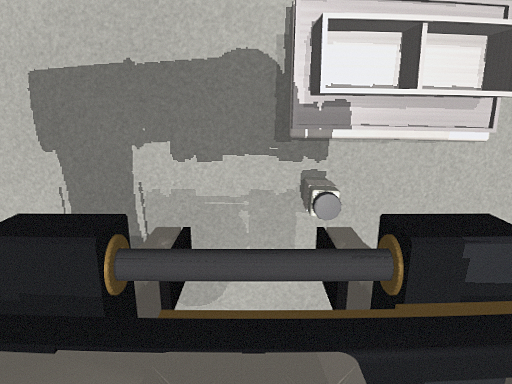

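move_arm(jaw=[0.3,0.3,0.3,0.3,0.3], offset=[[0,0,0],[0,0,0],[0,0,0],[0,0,0],[0,0,0]], roll=[0.18,0.18,0.18,0.18,0.18])

```text
t: 33.35
eef_pos: [0.4348, -0.1471, 0.2607]
ee_rot: [-1.571, -0.0, -2.428]
force: [0.0, -0.3, -0.5]
width: 0.0618
```

move_arm(jaw=[0.3,0.3,0.3,0.3,0.3], offset=[[0,0,0],[0,0,0],[0,0,0],[0,0,0],[0.02,0,0.04]], roll=[0.18,0.18,0.18,0.177,0])

```text
t: 33.98
eef_pos: [0.4157, -0.1865, 0.2607]
ee_rot: [-1.571, 0.0, -3.139]
force: [-0.7, -0.3, -0.1]
width: 0.0615
```

```bash
cat > /tmp/a.py <<'E'
from h import *
st(); plan(.4093,-.2248,.055,yaw=np.pi)
f=snap('wrist','w28'); look(f,['short0'])
E
python3 /tmp/a.py
```

```text
t 33.98 pos [ 0.4157 -0.1865  0.2607] rot [-1.5708e+00  1.0000e-04 -3.1391e+00] F [-0.7 -0.3 -0.1] w 0.0615 q [ 0.013 -0.036 -0.391  0.    -1.215 -0.01 ]
shift now-axes [0.0065 0.2057 0.0383] roll 0.0025 | shift after-turn axes [0.0064 0.2057 0.0383] world d [-0.0064 -0.0383 -0.2057]
land short0 [([0.4047, -0.2249, 0.0035], 0.88)]
```

View pics/w28.png

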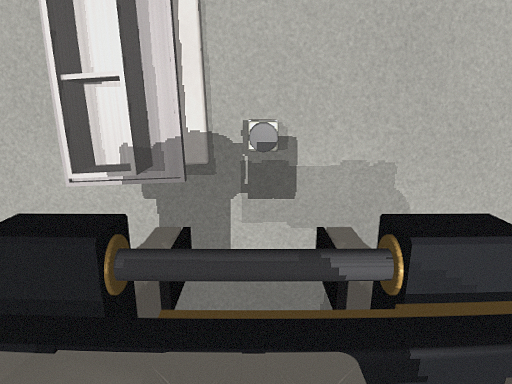

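```bash
cat > /tmp/a.py <<'E'
from h import *
f=snap('wrist'); p=onz(f,263.5,136.5,.085); print(p); plan(p[0],p[1],.056)
E
python3 /tmp/a.py
```

```text
[ 0.40492731 -0.22838986  0.085     ]
shift now-axes [0.0093 0.2048 0.0402] roll 0 | shift after-turn axes [0.0093 0.2048 0.0402] world d [-0.0093 -0.0403 -0.2047]
```

Short2 is at about (0.407, -0.226); moving over it and down.

move_arm(jaw=[0.3,0.3,0.3,0.3,0.3], offset=[[0.008,0.02,0.039],[0,0.05,0],[0,0.05,0],[0,0.04,0],[0,0.0,0]], roll=[0,0,0,0,0], grip_force=15)

```text
t: 34.75
eef_pos: [0.4052, -0.2256, 0.0986]
ee_rot: [-1.572, -0.006, -3.139]
force: [0.1, 0.9, 1.0]
width: 0.061
```

```bash
cat > /tmp/a.py <<'E'
from h import *
st(); 
f=snap('wrist','w29')
E
python3 /tmp/a.py
```

```text
t 34.75 pos [ 0.4052 -0.2256  0.0986] rot [-1.5716 -0.006  -3.1386] F [0.1 0.9 1. ] w 0.061 q [-0.082  0.145 -0.61  -0.    -0.823  0.085]
```

View pics/w29.png

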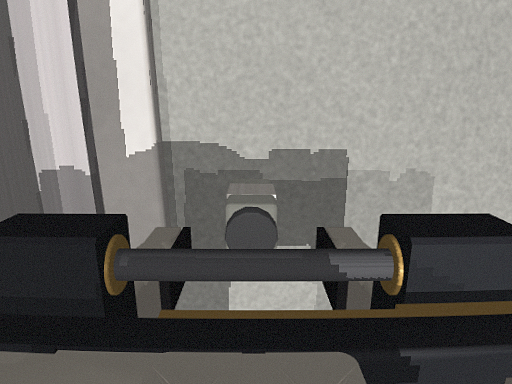

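move_arm(jaw=[0.3,0.3,0.8,0.8,0.8], offset=[[0,0.03,0],[0,0.014,0],[0,0,0],[0,0,0],[0,0,0]], roll=[0,0,0,0,0], grip_force=15)

```text
t: 35.42
eef_pos: [0.4077, -0.2262, 0.0577]
ee_rot: [-1.57, 0.002, -3.138]
force: [1.0, -0.1, 0.2]
width: 0.0371
```

move_arm(jaw=[0.8,0.8,0.8,0.8,0.8], offset=[[0,0,0],[0,-0.05,0],[0,-0.05,0],[0,-0.05,0],[0,-0.03,0]], roll=[0,0,0,0,0])

```text
t: 36.05
eef_pos: [0.4075, -0.2263, 0.2397]
ee_rot: [-1.57, 0.003, -3.138]
force: [-0.2, 0.4, -1.2]
width: 0.0297
```

```bash
cat > /tmp/a.py <<'E'
from h import *
st(); plan(.5472,-.2221,.235,yaw=-3.093)
E
python3 /tmp/a.py
```

```text
t 36.05 pos [ 0.4075 -0.2263  0.2397] rot [-1.5702  0.0034 -3.1385] F [-0.2  0.4 -1.2] w 0.0297 q [-0.083 -0.004 -0.409  0.    -1.162  0.085]
shift now-axes [-0.1397  0.0052 -0.0038] roll -0.0455 | shift after-turn axes [-0.1397  0.0052  0.0026] world d [ 0.1397  0.0042 -0.0047]
```

move_arm(jaw=[0.8,0.8,0.8,0.8,0.8], offset=[[-0.04,0,0],[-0.05,0,0],[-0.05,0,0.002],[0,0,0],[0,0,0]], roll=[-0.045,0,0,0,0])

```text
t: 36.67
eef_pos: [0.5466, -0.2231, 0.2361]
ee_rot: [-1.571, -0.001, -3.094]
force: [0.4, 0.2, -1.6]
width: 0.03
```

```bash
cat > /tmp/a.py <<'E'
from h import *
st(); plan(.5472,-.2221,.235,yaw=-3.093)
f=snap('wrist','w30')
g=snap('side','s30'); zoom(g,'s30z',300,240,75,5)
E
python3 /tmp/a.py
```

```text
t 36.67 pos [ 0.5466 -0.2231  0.2361] rot [-1.5712e+00 -1.5000e-03 -3.0937e+00] F [ 0.4  0.2 -1.6] w 0.03 q [-0.057  0.215 -0.165 -0.    -1.192  0.105]
shift now-axes [-0.0007  0.0011 -0.0009] roll -0.0007 | shift after-turn axes [-0.0007  0.0011 -0.0009] world d [ 0.0006  0.001  -0.0011]
```

View pics/w30.png

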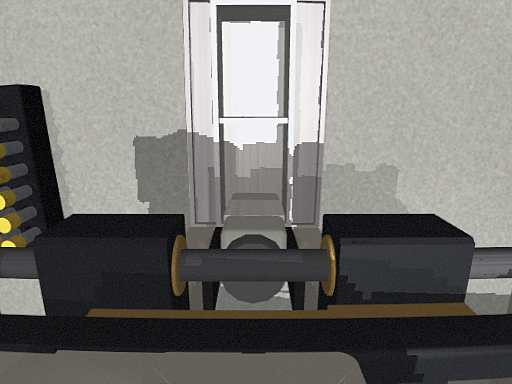

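View pics/s30z.png

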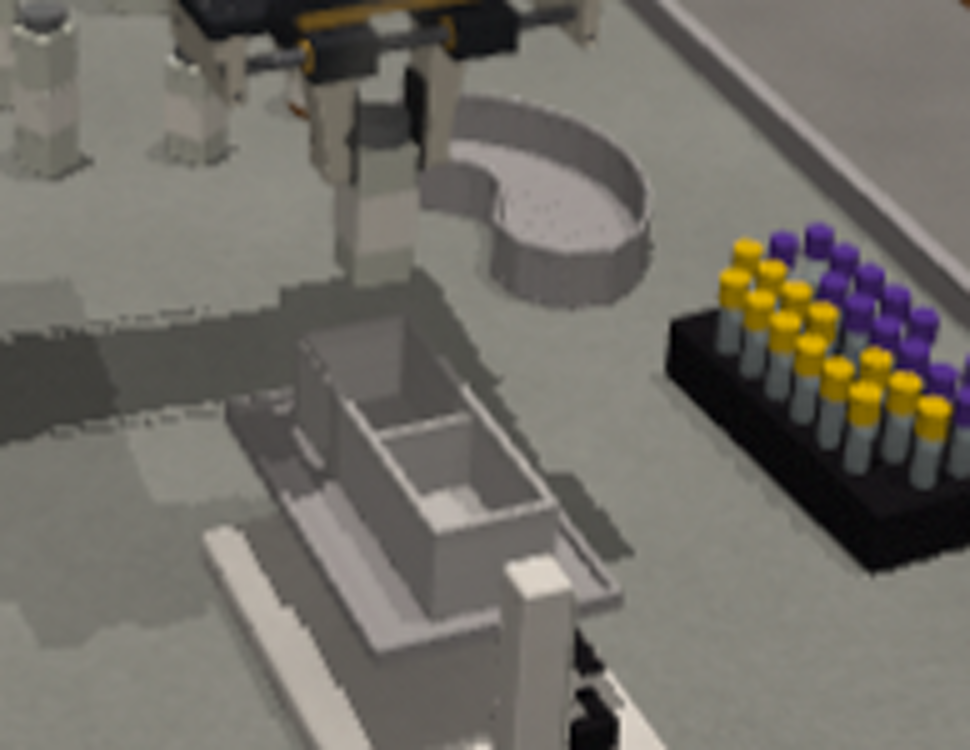

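```bash
cat > /tmp/a.py <<'E'
from h import *
f=snap('wrist'); st()
for u,v in [(253,120),(253,3)]: print(onz(f,u,v,.134))
E
python3 /tmp/a.py
```

```text
t 36.83 pos [ 0.5462 -0.2233  0.2372] rot [-1.5708e+00  4.0000e-04 -3.0938e+00] F [-0.  -0.4 -0.8] w 0.0295 q [-0.057  0.213 -0.166 -0.    -1.191  0.105]
[ 0.55034509 -0.28084177  0.134     ]
[ 0.55425419 -0.36196619  0.134     ]
```

move_arm(jaw=[0.8,0.8,0.8,0.8,0.8], offset=[[0,0.035,0],[0,0.03,0],[0,0.015,0],[0,0.01,0],[0,0.006,0]], roll=[0,0,0,0,0])

```text
t: 37.45
eef_pos: [0.5473, -0.2233, 0.1412]
ee_rot: [-1.57, 0.001, -3.093]
force: [-0.9, -0.4, 0.7]
width: 0.0301
```

```bash
cat > /tmp/a.py <<'E'
from h import *
st()
g=snap('side','s31'); zoom(g,'s31z',300,255,75,5)
E
python3 /tmp/a.py
```

```text
t 37.45 pos [ 0.5473 -0.2233  0.1412] rot [-1.5704e+00  9.0000e-04 -3.0934e+00] F [-0.9 -0.4  0.7] w 0.0301 q [-0.057  0.29  -0.295  0.    -0.985  0.105]
```

View pics/s31z.png

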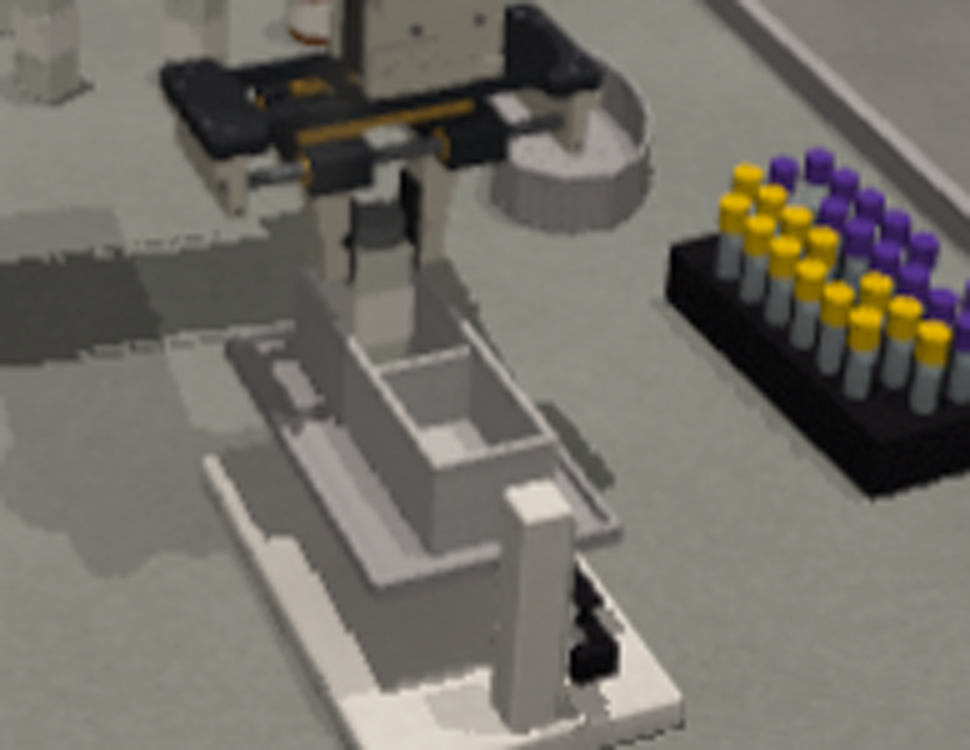

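move_arm(jaw=[0.8,0.5,0.45,0.45,0.45], offset=[[0,0.002,0],[0,0,0],[0,0,0],[0,-0.05,0],[0,-0.05,0]], roll=[0,0,0,0,0])

```text
t: 38.12
eef_pos: [0.5468, -0.2232, 0.2399]
ee_rot: [-1.571, -0.001, -3.093]
force: [1.6, 0.8, -0.4]
width: 0.0479
```

```bash
cat > /tmp/a.py <<'E'
from h import *
st()
g=snap('side','s32'); zoom(g,'s32z',310,270,60,6)
look(g,['pan_top','fork','pointer','short0','tall0'])
g=snap('top','t32'); look(g,['tall0','short0'],n=5)
E
python3 /tmp/a.py
```

```text
t 38.12 pos [ 0.5468 -0.2232  0.2399] rot [-1.5707e+00 -1.0000e-03 -3.0935e+00] F [ 1.6  0.8 -0.4] w 0.0479 q [-0.057  0.213 -0.16   0.    -1.199  0.105]
land pan_top [([0.5485, -0.2759, 0.0748], 0.69)]
land fork [([0.5744, -0.4167, 0.0595], 0.67)]
land pointer [([0.5757, -0.4176, 0.0788], 0.89)]
land short0 [([0.4079, 0.2238, 0.0004], 0.83), ([0.5863, 0.2239, -0.0016], 0.81), ([0.5487, -0.2225, 0.0793], 0.66)]
land tall0 [([0.4919, 0.2378, -0.0006], 0.66), ([0.3877, 0.3249, 0.0018], 0.6), ([0.4801, 0.3406, 0.001], 0.56)]
land tall0 [([0.4865, 0.3392, 0.0027], 0.52), ([0.7846, 0.0921, 0.0011], 0.43), ([0.3887, 0.3235, 0.0015], 0.41), ([0.4914, 0.2355, -0.0025], 0.4)]
land short0 [([0.5868, 0.2231, -0.0056], 0.6), ([0.4091, 0.2191, 0.0041], 0.47)]
```

View pics/s32z.png

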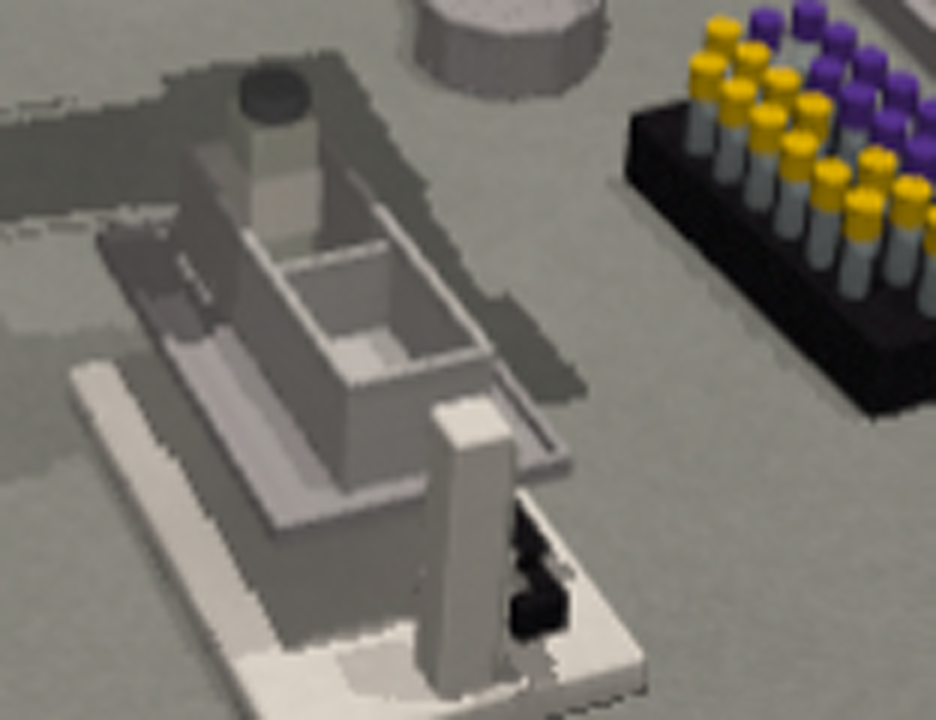

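move_arm(jaw=[0.3,0.3,0.3,0.3,0.3], offset=[[0.013,-0.01,-0.058],[0.013,-0.01,-0.058],[0.013,0,-0.058],[0.013,0,-0.058],[0.013,0,-0.058]], roll=[0,0,0,0,0])

```text
t: 39.2
eef_pos: [0.4672, 0.0649, 0.2584]
ee_rot: [-1.57, -0.0, -3.094]
force: [0.7, -0.2, 0.1]
width: 0.0611
```

move_arm(jaw=[0.3,0.3,0.3,0.3,0.3], offset=[[0.013,0,-0.058],[0.013,0,-0.058],[0.013,0,-0.058],[0,0,0],[0,0,0]], roll=[0,0,0,-0.17,-0.17])

```text
t: 39.83
eef_pos: [0.4202, 0.2361, 0.2579]
ee_rot: [-1.57, -0.001, -2.746]
force: [-0.0, 0.0, -1.0]
width: 0.0614
```

move_arm(jaw=[0.3,0.3,0.3,0.3,0.3], offset=[[0,0,0],[0,0,0],[0,0,0],[0,0,0],[0,0,0]], roll=[-0.17,-0.17,-0.17,-0.17,-0.17])

```text
t: 40.45
eef_pos: [0.4207, 0.2351, 0.2581]
ee_rot: [-1.571, -0.001, -1.898]
force: [0.5, 0.2, -0.1]
width: 0.0614
```

move_arm(jaw=[0.3,0.3,0.3], offset=[[0,0,0],[0,0,0],[0,0,0]], roll=[-0.17,-0.16,0])

```text
t: 40.83
eef_pos: [0.4207, 0.2351, 0.2582]
ee_rot: [-1.572, -0.001, -1.575]
force: [-0.7, -0.6, -0.4]
width: 0.0613
```

```bash
cat > /tmp/a.py <<'E'
from h import *
st()
f=snap('wrist','w33'); look(f,['tall0','short0'])
E
python3 /tmp/a.py
```

```text
t 40.83 pos [0.4207 0.2351 0.2582] rot [-1.5715e+00 -9.0000e-04 -1.5746e+00] F [-0.7 -0.6 -0.4] w 0.0613 q [ 0.919  0.015 -0.347 -0.    -1.21   0.648]
land tall0 [([0.4857, 0.3382, -0.001], 0.93), ([0.3903, 0.3289, -0.0001], 0.93), ([0.4914, 0.2395, -0.0019], 0.91)]
land short0 [([0.4054, 0.2244, 0.0027], 0.83), ([0.5868, 0.2275, -0.0005], 0.81)]
```

View pics/w33.png

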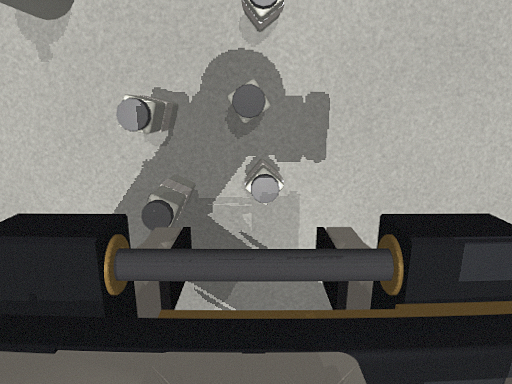

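```bash
cat > /tmp/a.py <<'E'
from h import *
f=snap('wrist'); zoom(f,'w33z',249,101,35,10); print(onz(f,249,101,.115))
E
python3 /tmp/a.py
```

```text
[0.49342703 0.23739945 0.115     ]
```

View pics/w33z.png

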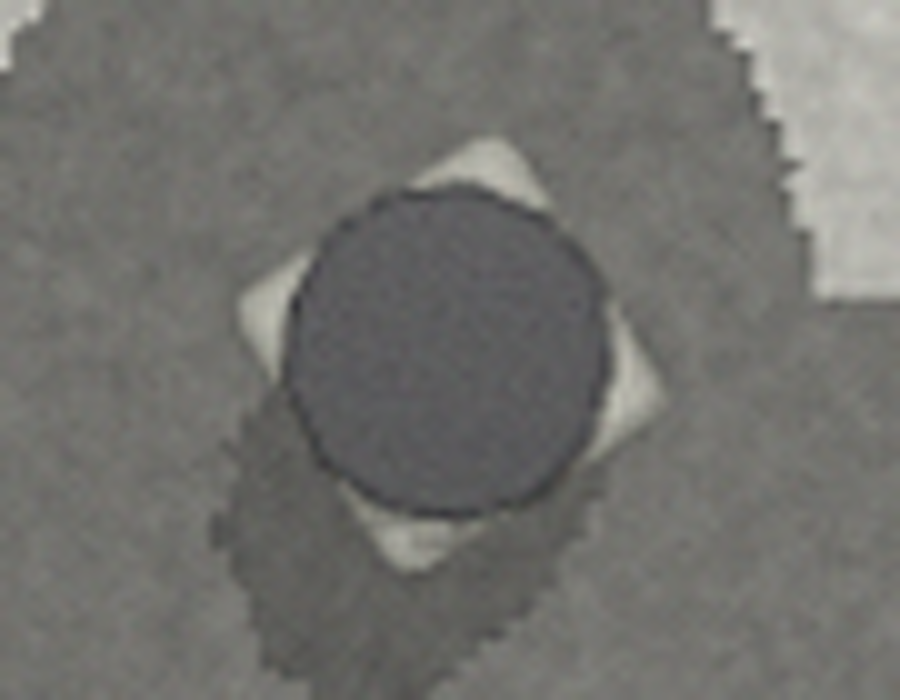

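move_arm(jaw=[0.3,0.3,0.3,0.3,0.3], offset=[[0,0,0],[0,0,0],[0,0,0],[0,0,0],[0,0,0]], roll=[0.166,0.166,0.166,0.166,0.166])

```text
t: 41.65
eef_pos: [0.4208, 0.2352, 0.2587]
ee_rot: [-1.571, -0.0, -2.411]
force: [0.3, -0.5, 0.0]
width: 0.0616
```

move_arm(jaw=[0.3,0.3,0.3,0.3,0.3], offset=[[0,0,0],[-0.031,0,0.018],[-0.031,0,0.018],[0,0.05,0],[0,0.05,0]], roll=[0.166,0,0,0,0])

```text
t: 42.28
eef_pos: [0.493, 0.2386, 0.1576]
ee_rot: [-1.571, 0.001, -2.572]
force: [-0.2, -0.3, -0.6]
width: 0.0611
```

```bash
cat > /tmp/a.py <<'E'
from h import *
st();plan(.4925,.238,.072,yaw=-2.57)
f=snap('wrist','w34')
E
python3 /tmp/a.py
```

```text
t 42.27 pos [0.493  0.2386 0.1576] rot [-1.5711e+00  1.0000e-03 -2.5723e+00] F [-0.2 -0.3 -0.6] w 0.0611 q [ 0.808  0.207 -0.368 -0.    -0.995 -0.239]
shift now-axes [0.0008 0.0856 0.0003] roll -0.0023 | shift after-turn axes [0.0008 0.0856 0.0003] world d [-0.0005 -0.0006 -0.0856]
```

View pics/w34.png

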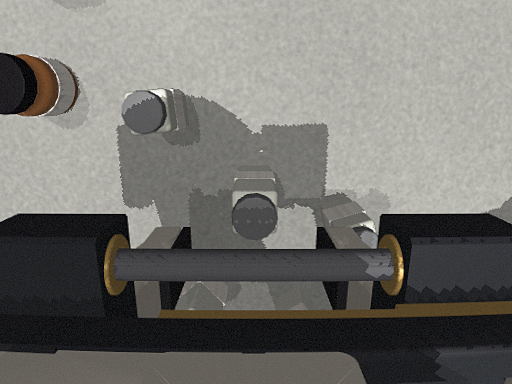

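move_arm(jaw=[0.45,0.45,0.45,0.8,0.8], offset=[[0,0.03,0],[0,0.035,0],[0,0.02,0],[0,0,0],[0,0,0]], roll=[0,0,0,0,0], grip_force=20)

```text
t: 42.95
eef_pos: [0.4932, 0.2392, 0.0751]
ee_rot: [-1.571, 0.001, -2.57]
force: [0.1, -0.1, 1.3]
width: 0.0331
```

move_arm(jaw=[0.8,0.8,0.8,0.8,0.8], offset=[[0,0,0],[0,-0.05,0],[0,-0.05,0],[0,-0.05,0],[0,-0.05,0]], roll=[0,0,0,0,0])

```text
t: 43.58
eef_pos: [0.4921, 0.2383, 0.2764]
ee_rot: [-1.571, 0.001, -2.57]
force: [0.4, 1.0, -1.7]
width: 0.0297
```

```bash
cat > /tmp/a.py <<'E'
from h import *
st();plan(.5528,-.3375,.275,yaw=-3.093)
E
python3 /tmp/a.py
```

```text
t 43.58 pos [0.4921 0.2383 0.2764] rot [-1.5713e+00  1.3000e-03 -2.5698e+00] F [ 0.4  1.  -1.7] w 0.0297 q [ 0.809  0.117 -0.194 -0.    -1.259 -0.237]
shift now-axes [0.2606 0.0009 0.5171] roll 0.5232 | shift after-turn axes [-0.0326  0.0012  0.5781] world d [ 0.0607 -0.5758 -0.0014]
```

move_arm(jaw=[0.8,0.8,0.8,0.8,0.8], offset=[[0,0,0],[0,0,0],[0,0,0],[-0.004,0,0.05],[-0.004,0,0.055]], roll=[0.1744,0.1744,0.1744,0,0])

```text
t: 44.2
eef_pos: [0.5054, 0.1334, 0.2744]
ee_rot: [-1.571, 0.001, -3.091]
force: [0.2, -0.5, -1.2]
width: 0.0302
```

move_arm(jaw=[0.8,0.8,0.8,0.8,0.8], offset=[[-0.004,0,0.058],[-0.004,0,0.058],[-0.004,0,0.058],[-0.004,0,0.058],[-0.004,0,0.058]], roll=[0,0,0,0,0])

```text
t: 44.82
eef_pos: [0.5395, -0.1564, 0.2748]
ee_rot: [-1.571, 0.002, -3.093]
force: [0.9, 0.4, -0.9]
width: 0.03
```

move_arm(jaw=[0.8,0.8,0.8,0.8,0.8], offset=[[-0.004,0,0.058],[0,0,0.058],[0,0,0.05],[0,0,0],[0,0,0]], roll=[0,0,0,0,0])

```text
t: 45.45
eef_pos: [0.5514, -0.3202, 0.274]
ee_rot: [-1.571, 0.0, -3.094]
force: [0.4, 0.4, -1.9]
width: 0.0298
```

```bash
cat > /tmp/a.py <<'E'
from h import *
st();plan(.5528,-.3375,.275,yaw=-3.093)
f=snap('wrist','w35')
g=snap('side','s35'); zoom(g,'s35z',300,240,75,5)
E
python3 /tmp/a.py
```

```text
t 45.45 pos [ 0.5514 -0.3202  0.274 ] rot [-1.5711e+00  1.0000e-04 -3.0939e+00] F [ 0.4  0.4 -1.9] w 0.0298 q [-0.221  0.273 -0.003 -0.    -1.295  0.269]
shift now-axes [-0.0005 -0.001   0.0173] roll -0.0009 | shift after-turn axes [-0.0005 -0.001   0.0173] world d [ 0.0014 -0.0173  0.001 ]
```

View pics/s35z.png

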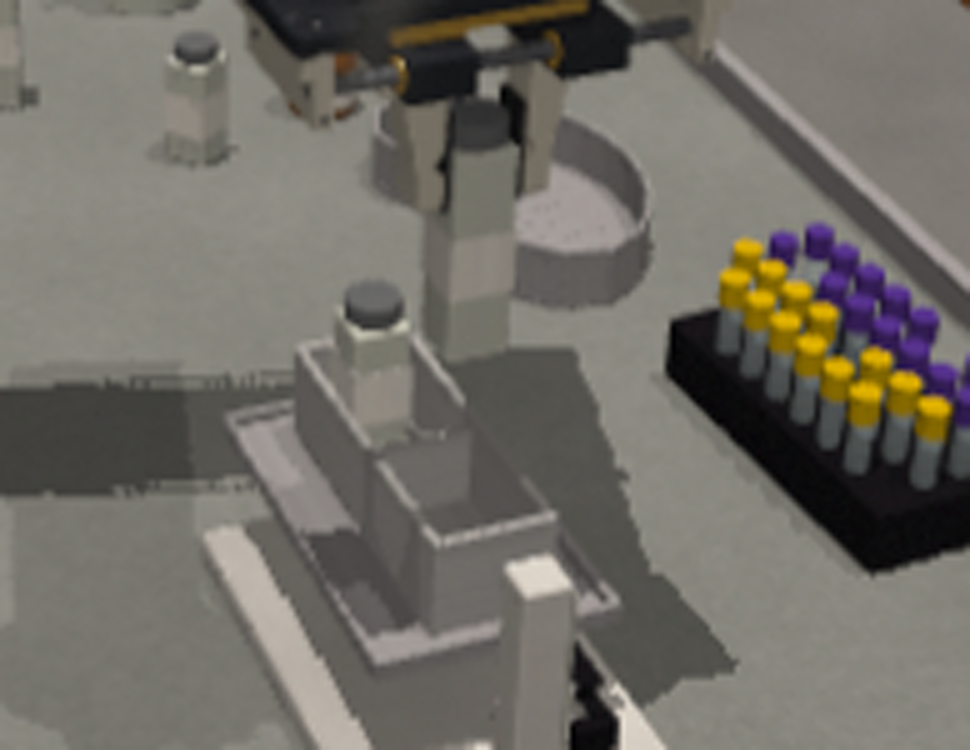

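View pics/w35.png

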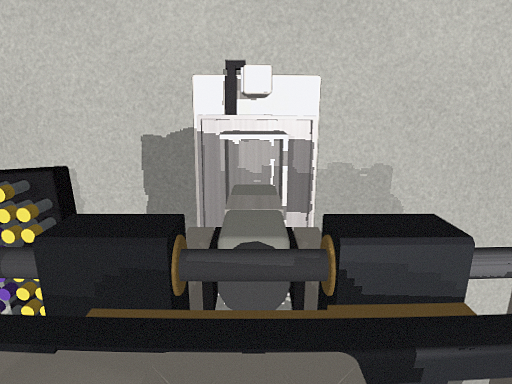

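move_arm(jaw=[0.8,0.8,0.8,0.8,0.8], offset=[[0,0,0.016],[0,0.04,0],[0,0.04,0],[0,0.03,0],[0,0.01,0]], roll=[0,0,0,0,0])

```text
t: 46.18
eef_pos: [0.5519, -0.3357, 0.1521]
ee_rot: [-1.572, -0.003, -3.092]
force: [-0.3, -0.1, 0.1]
width: 0.0299
```

move_arm(jaw=[0.8,0.8,0.8], offset=[[0,0.006,0],[0,0.006,0],[0,0,0]], roll=[0,0,0])

```text
t: 46.55
eef_pos: [0.5531, -0.3363, 0.1424]
ee_rot: [-1.57, 0.001, -3.093]
force: [-0.7, 0.6, -0.1]
width: 0.0297
```

```bash
cat > /tmp/a.py <<'E'
from h import *
st()
g=snap('side','s36'); zoom(g,'s36z',300,250,75,5)
E
python3 /tmp/a.py
```

```text
t 46.55 pos [ 0.5531 -0.3363  0.1424] rot [-1.5703e+00  1.3000e-03 -3.0926e+00] F [-0.7  0.6 -0.1] w 0.0297 q [-0.245  0.374 -0.165  0.    -1.03   0.294]
```

View pics/s36z.png

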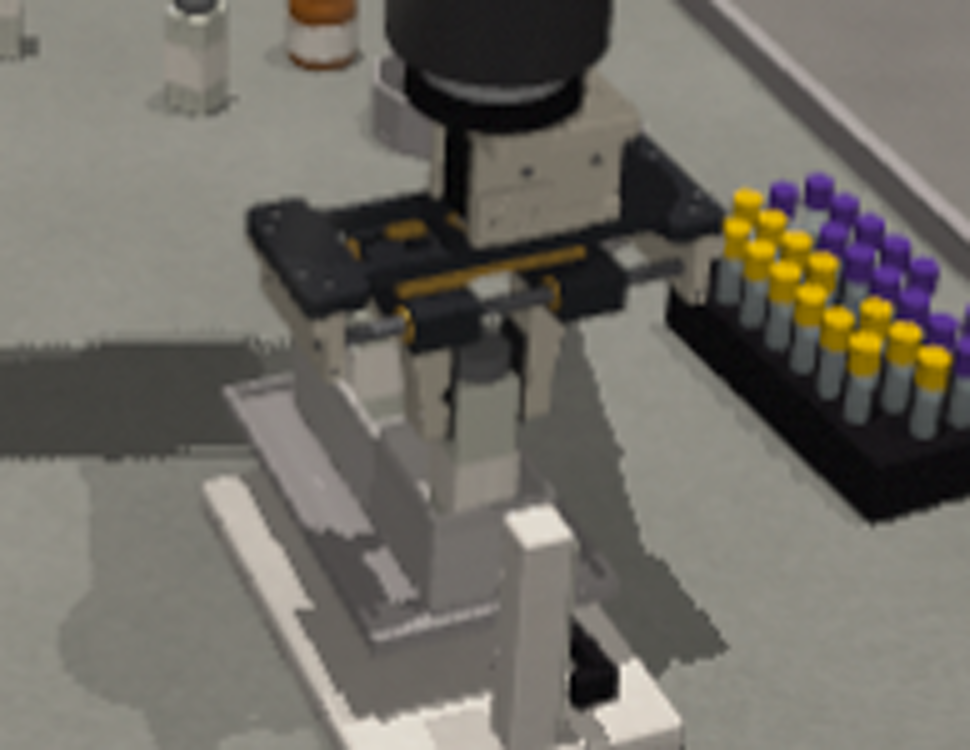

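Bottle is standing in the far cell and the pan is sinking under it. I'll ease down a little more, release and retreat upwards.

move_arm(jaw=[0.8,0.8,0.5,0.45,0.45], offset=[[0,0.002,0],[0,0,0],[0,0,0],[0,0,0],[0,-0.05,0]], roll=[0,0,0,0,0])

```text
t: 47.22
eef_pos: [0.5502, -0.3352, 0.1861]
ee_rot: [-1.574, -0.008, -3.093]
force: [0.7, -0.3, 0.8]
width: 0.0473
```

move_arm(jaw=[0.3,0.3,0.3,0.3,0.3], offset=[[0,-0.05,0],[0,-0.04,0],[0.05,0,-0.03],[0.05,0,-0.03],[0.03,0,-0.05]], roll=[0,0,0,0,0])

```text
t: 47.85
eef_pos: [0.4153, -0.2325, 0.2797]
ee_rot: [-1.571, 0.0, -3.095]
force: [0.9, 2.0, 0.8]
width: 0.0611
```

move_arm(jaw=[0.3,0.3,0.3,0.3,0.3], offset=[[0,0,-0.05],[0,0,-0.05],[0,0,-0.05],[0,0,-0.05],[0,0,0]], roll=[0,0,0,0,0])

```text
t: 48.48
eef_pos: [0.4075, -0.0303, 0.2802]
ee_rot: [-1.571, 0.001, -3.088]
force: [0.3, 1.2, 0.3]
width: 0.061
```

```bash
cat > /tmp/a.py <<'E'
from h import *
st()
for i in range(3):
    g=snap('side','s37'); look(g,['pointer','fork','pan_top','bucket','bucket_bottom'])
zoom(g,'s37z',315,285,50,7)
f=snap('top','t37'); look(f,['pointer','fork','pan_top','bucket_bottom'])
E
python3 /tmp/a.py
```

```text
t 48.48 pos [ 0.4075 -0.0303  0.2802] rot [-1.5715e+00  1.2000e-03 -3.0877e+00] F [0.3 1.2 0.3] w 0.061 q [ 0.414 -0.138 -0.437 -0.    -1.271 -0.36 ]
land pointer [([0.5765, -0.4186, 0.0658], 0.71)]
land fork [([0.5762, -0.417, 0.0629], 0.51)]
land pan_top [([0.5483, -0.2793, 0.0653], 0.9)]
land bucket [([0.5539, -0.2787, 0.116], 0.9)]
land bucket_bottom [([0.5469, -0.2788, 0.063], 0.83), ([0.5733, -0.418, 0.0687], 0.51)]
land pointer [([0.5745, -0.4209, 0.0663], 0.72)]
land fork [([0.578, -0.4214, 0.063], 0.45), ([0.4047, 0.2238, 0.0016], 0.17)]
land pan_top [([0.549, -0.2794, 0.0632], 0.77), ([0.3888, 0.3248, 0.0012], 0.5)]
land bucket [([0.5502, -0.2767, 0.1139], 0.59)]
land bucket_bottom [([0.5524, -0.2803, 0.0663], 0.57)]
land pointer [([0.5748, -0.4204, 0.0675], 0.59)]
land fork [([0.5475, -0.2792, 0.0672], 0.57), ([0.5744, -0.4202, 0.0619], 0.54), ([0.6211, 0.4637, 0.0025], 0.46)]
land pan_top [([0.5497, -0.2755, 0.0651], 0.77)]
land bucket [([0.5524, -0.2787, 0.1122], 0.7), ([0.69, 0.2647, -0.0021], 0.69)]
land bucket_bottom [([0.5476, -0.2776, 0.0646], 0.75), ([0.5853, 0.2246, -0.001], 0.52)]
land pointer [([0.5804, -0.416, 0.0651], 0.7)]
land fork [([0.5888, 0.2259, -0.0035], 0.47), ([0.5782, -0.4197, 0.0583], 0.39)]
land pan_top [([0.5504, -0.2784, 0.0659], 0.73)]
land bucket_bottom [([0.5523, -0.2813, 0.0652], 0.9), ([0.5511, -0.2232, 0.0682], 0.32)]
```

View pics/s37z.png

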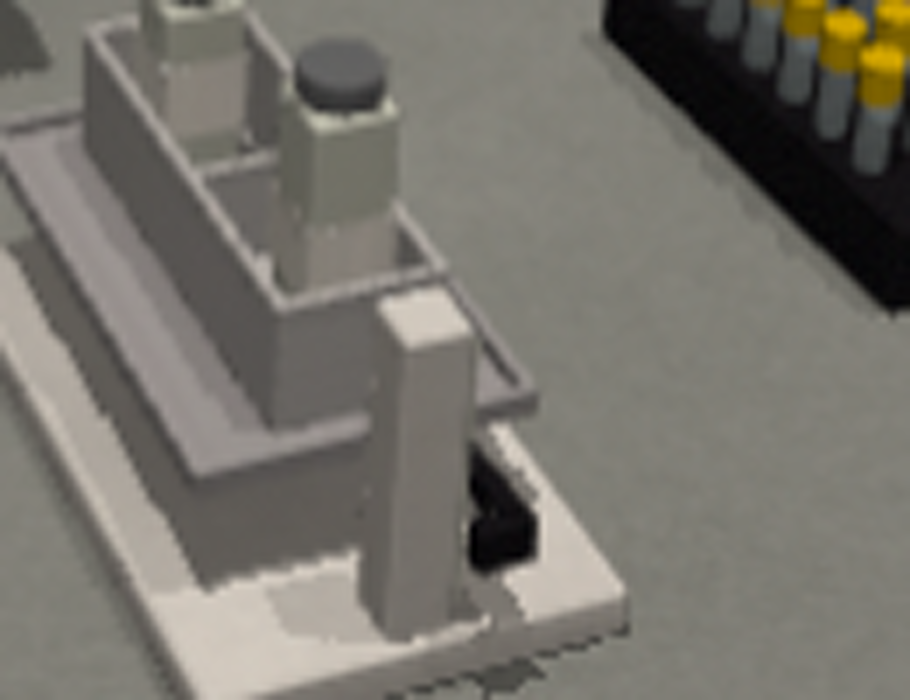

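move_arm(jaw=[0.3,0.3,0.3,0.3,0.3], offset=[[0,0,0.05],[0,0,0.055],[0,0,0.055],[0,0,0.055],[0,0,0.055]], roll=[0,0,0,0,0])

```text
t: 50.25
eef_pos: [0.4207, -0.3045, 0.2799]
ee_rot: [-1.571, 0.0, -3.093]
force: [0.2, 0.8, 0.5]
width: 0.061
```

move_arm(jaw=[0.5,0.5,0.5,0.5,0.5], offset=[[0,0,0.055],[0,0,0.055],[-0.02,0,0.055],[-0.02,0,0.055],[-0.03,0,0.05]], roll=[0,0,0,0,0])

```text
t: 50.88
eef_pos: [0.504, -0.5711, 0.2796]
ee_rot: [-1.571, -0.0, -3.094]
force: [-0.1, -0.6, 0.5]
width: 0.0435
```

move_arm(jaw=[0.5,0.5,0.5,0.5,0.5], offset=[[0,0,0],[0,0,0],[0,0,0],[0,0,0],[0,0,0]], roll=[-0.17,-0.17,-0.17,-0.17,-0.17])

```text
t: 51.5
eef_pos: [0.504, -0.5688, 0.2792]
ee_rot: [-1.572, -0.0, -2.237]
force: [0.1, -0.1, 0.8]
width: 0.0436
```

move_arm(jaw=[0.5,0.5,0.5,0.5,0.5], offset=[[0,0,0],[0,0,0],[0,0,0],[0,0,0],[0,0,0]], roll=[-0.17,-0.17,-0.17,-0.16,0])

```text
t: 52.12
eef_pos: [0.5039, -0.5688, 0.2794]
ee_rot: [-1.571, 0.0, -1.574]
force: [0.4, -0.6, 0.2]
width: 0.044
```

```bash
cat > /tmp/a.py <<'E'
from h import *
st()
plan(.51,-.57,.13,yaw=-1.5708)
f=snap('wrist','w38')
E
python3 /tmp/a.py
```

```text
t 52.12 pos [ 0.5039 -0.5688  0.2794] rot [-1.5713e+00  3.0000e-04 -1.5738e+00] F [ 0.4 -0.6  0.2] w 0.044 q [-0.591  0.48   0.318 -0.    -1.409  2.158]
shift now-axes [0.0012 0.1494 0.0061] roll -0.003 | shift after-turn axes [0.0012 0.1494 0.0061] world d [ 0.0061 -0.0012 -0.1494]
```

View pics/w38.png

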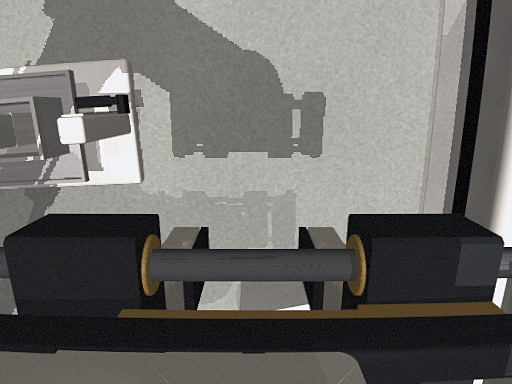

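move_arm(jaw=[0.5,0.5,0.5,0.5,0.5], offset=[[0,0.05,0.006],[0,0.05,0],[0,0.04,0],[0,0,0],[0,0,0]], roll=[0,0,0,0,0])

```text
t: 52.8
eef_pos: [0.5106, -0.5698, 0.1418]
ee_rot: [-1.57, -0.002, -1.574]
force: [-0.2, 0.6, 1.0]
width: 0.0438
```

```bash
cat > /tmp/a.py <<'E'
from h import *
st()
f=snap('wrist','w39'); zoom(f,'w39z',60,100,60,6)
look(f,['pointer','fork'])
E
python3 /tmp/a.py
```

```text
t 52.8 pos [ 0.5106 -0.5698  0.1418] rot [-1.5695 -0.0019 -1.5739] F [-0.2  0.6  1. ] w 0.0438 q [-5.860e-01  5.550e-01  1.320e-01  1.000e-03 -1.145e+00  2.153e+00]
land pointer [([0.5814, -0.411, 0.0648], 0.85)]
land fork [([0.5798, -0.4161, 0.0598], 0.9)]
```

View pics/w39z.png

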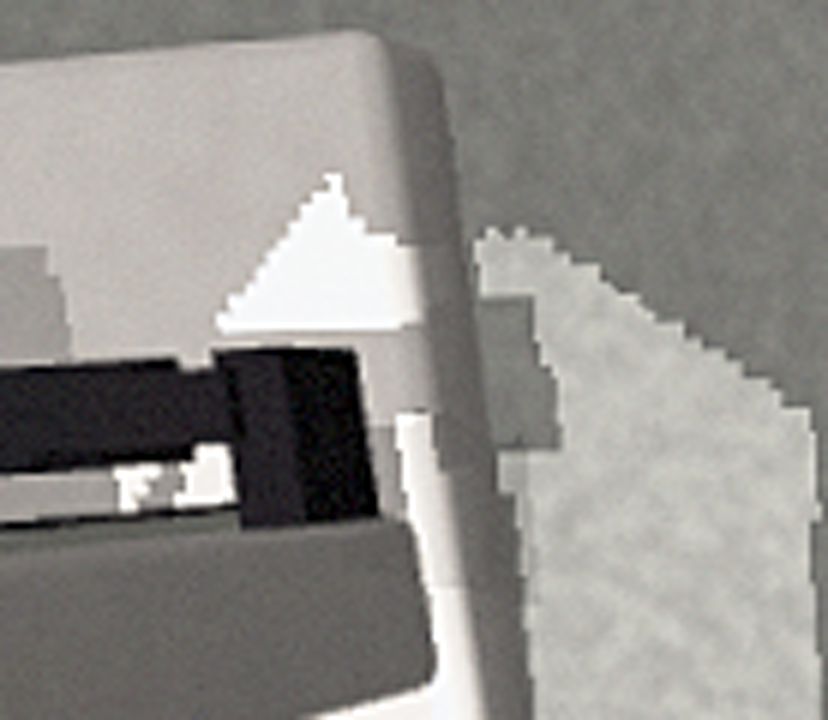

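View pics/w39.png

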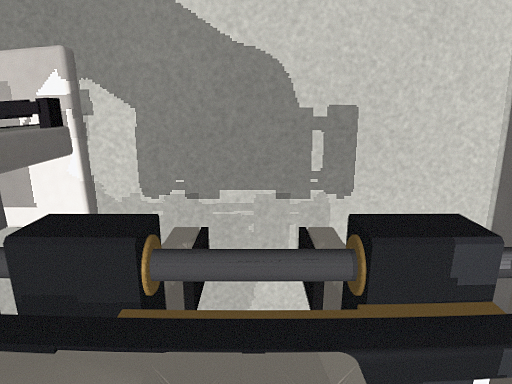

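move_arm(jaw=[0.5,0.5,0.5,0.5,0.5], offset=[[0,-0.05,0],[0,-0.05,0],[-0.03,-0.03,0.04],[-0.05,0,0.05],[-0.05,0,0.05]], roll=[0,0,0,0,0])

```text
t: 53.58
eef_pos: [0.6398, -0.4499, 0.2726]
ee_rot: [-1.567, -0.001, -1.574]
force: [0.8, -0.4, 1.0]
width: 0.044
```

```bash
cat > /tmp/a.py <<'E'
from h import *
st()
plan(.72,-.35,.22,yaw=-3.1)
f=snap('wrist','w40')
look(f,['pointer','fork'])
E
python3 /tmp/a.py
```

```text
t 53.58 pos [ 0.6398 -0.4499  0.2726] rot [-1.5672e+00 -1.5000e-03 -1.5742e+00] F [ 0.8 -0.4  1. ] w 0.044 q [-0.365  0.519  0.367  0.    -1.414  1.932]
shift now-axes [-0.1003  0.0528  0.0797] roll 1.5258 | shift after-turn axes [-0.0844  0.0522 -0.0967] world d [ 0.0802  0.0999 -0.0526]
land pointer [([0.581, -0.4163, 0.0624], 0.8)]
land fork [([0.5806, -0.4157, 0.0615], 0.81)]
```

move_arm(jaw=[0.5,0.5,0.5,0.5,0.5], offset=[[0,0,0],[0,0,0],[0,0,0],[0,0,0],[0,0,0]], roll=[0.17,0.17,0.17,0.17,0.17])

```text
t: 54.35
eef_pos: [0.6378, -0.4518, 0.2714]
ee_rot: [-1.569, 0.001, -2.43]
force: [-0.2, 0.1, 0.1]
width: 0.0438
```

move_arm(jaw=[0.5,0.5,0.5,0.5,0.5], offset=[[0,0,0],[0,0,0],[0,0,0],[0,0,0],[0,0,0]], roll=[0.17,0.17,0.17,0.17,0])

```text
t: 54.98
eef_pos: [0.6379, -0.4517, 0.2712]
ee_rot: [-1.57, 0.001, -3.103]
force: [0.6, 0.1, 0.3]
width: 0.0439
```

```bash
cat > /tmp/a.py <<'E'
from h import *
st()
plan(.72,-.35,.20,yaw=-3.1)
f=snap('wrist','w41')
E
python3 /tmp/a.py
```

```text
t 54.98 pos [ 0.6379 -0.4517  0.2712] rot [-1.5699e+00  1.5000e-03 -3.1030e+00] F [0.6 0.1 0.3] w 0.0439 q [-0.368  0.52   0.365  0.    -1.414  0.407]
shift now-axes [-0.0858  0.0712 -0.0985] roll -0.003 | shift after-turn axes [-0.0861  0.0712 -0.0982] world d [ 0.0821  0.1017 -0.0712]
```

View pics/w41.png

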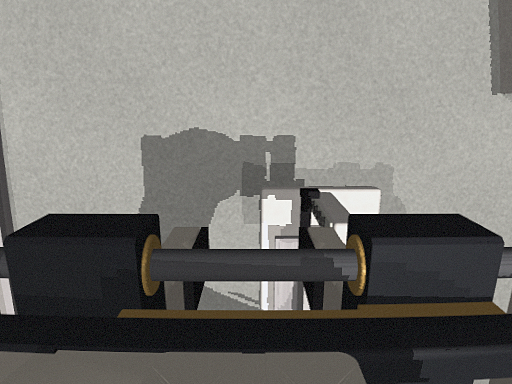

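move_arm(jaw=[0.5,0.5,0.5,0.5,0.5], offset=[[-0.045,0,-0.05],[-0.04,0,-0.05],[0,0.04,0],[0,0.03,0],[0,0,0]], roll=[0,0,0,0,0])

```text
t: 55.65
eef_pos: [0.7142, -0.352, 0.197]
ee_rot: [-1.573, -0.005, -3.1]
force: [-0.2, -0.4, 0.4]
width: 0.0438
```

```bash
cat > /tmp/a.py <<'E'
from h import *
st()
f=snap('wrist','w42'); look(f,['pointer','fork'])
zoom(f,'w42z',430,110,60,6)
E
python3 /tmp/a.py
```

```text
t 55.65 pos [ 0.7142 -0.352   0.197 ] rot [-1.5726 -0.0047 -3.1   ] F [-0.2 -0.4  0.4] w 0.0438 q [-2.150e-01  5.790e-01  3.000e-01 -1.000e-03 -1.298e+00  2.570e-01]
land pointer [([0.5766, -0.4161, 0.0642], 0.77)]
land fork [([0.5806, -0.416, 0.0603], 0.92)]
```

View pics/w42.png

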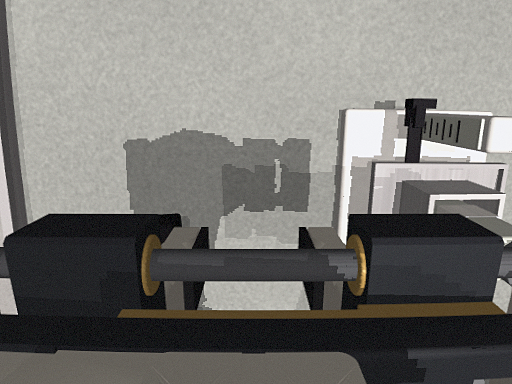

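View pics/w42z.png

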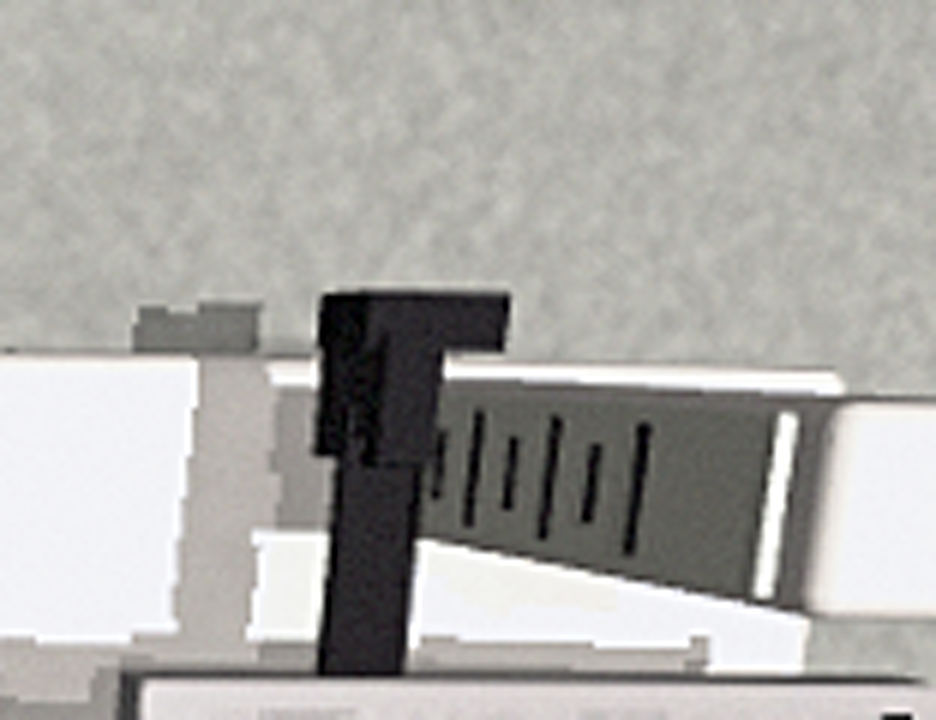

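move_arm(jaw=[0.5,0.5,0.5], offset=[[0.005,0.025,-0.005],[0,0.025,0],[0,0,0]], roll=[0,0,0])

```text
t: 56.18
eef_pos: [0.7098, -0.3478, 0.1495]
ee_rot: [-1.571, -0.001, -3.103]
force: [0.6, 0.4, -0.3]
width: 0.0436
```

```bash
cat > /tmp/a.py <<'E'
from h import *
st()
ims=[]
for i in range(4):
    f=snap('wrist'); ims.append(f['pixels'].astype(float))
im=np.mean(ims,0); cv2.imwrite('pics/w43.png',im.astype(np.uint8)); np.save('/tmp/w43.npy',im)
look(f,['pointer','fork'])
p=proj(f,[[.578,-.418,.062]])[0].astype(int); print(p)
u,v=p
c=im[max(0,v-45):v+45,max(0,u-55):u+55]
c=np.clip((c/255)**.5*255*1.3,0,255).astype(np.uint8)
cv2.imwrite('pics/w43z.png',cv2.resize(c,None,fx=7,fy=7,interpolation=cv2.INTER_CUBIC))
print(max(0,u-55),max(0,v-45))
E
python3 /tmp/a.py
```

```text
t 56.17 pos [ 0.7098 -0.3478  0.1495] rot [-1.5713e+00 -1.2000e-03 -3.1026e+00] F [ 0.6  0.4 -0.3] w 0.0436 q [-0.211  0.593  0.217 -0.    -1.196  0.25 ]
land pointer [([0.5797, -0.4153, 0.0651], 0.86)]
land fork []
[443 113]
388 68
```

View pics/w43z.png

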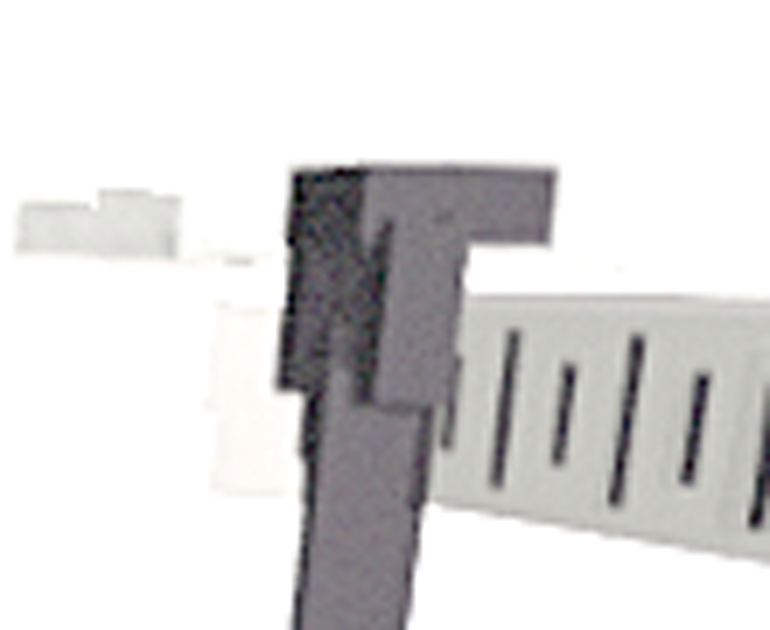

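```bash
cat > /tmp/a.py <<'E'
import numpy as np,cv2
def g(c,fn,k): 
    c=np.clip((c.astype(float)/255)**.5*255*1.5,0,255).astype(np.uint8)
    c=cv2.resize(c,None,fx=k,fy=k,interpolation=cv2.INTER_CUBIC); cv2.imwrite(fn,c)
im=cv2.imread('pics/w39.png'); g(im[85:140,0:75],'pics/w39g.png',10)
im=np.load('/tmp/w43.npy'); g(im[85:140,415:475],'pics/w43g.png',12)
E
python3 /tmp/a.py
```

```text
(no output)
```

View pics/w39g.png

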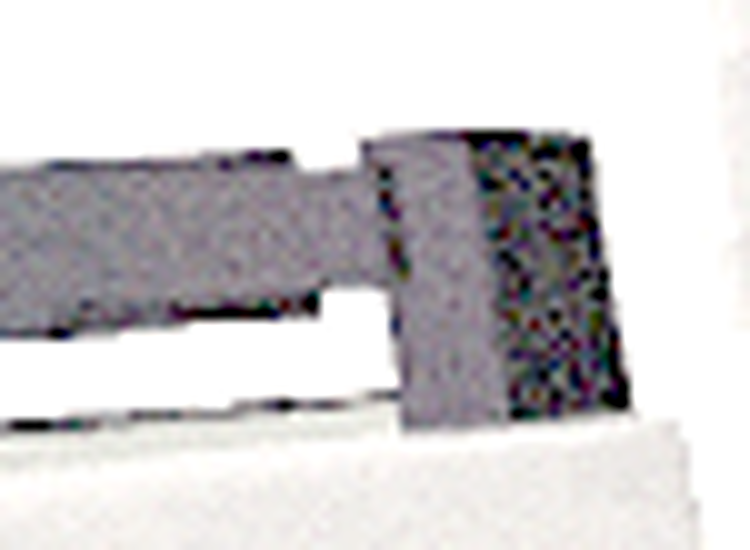

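View pics/w43g.png

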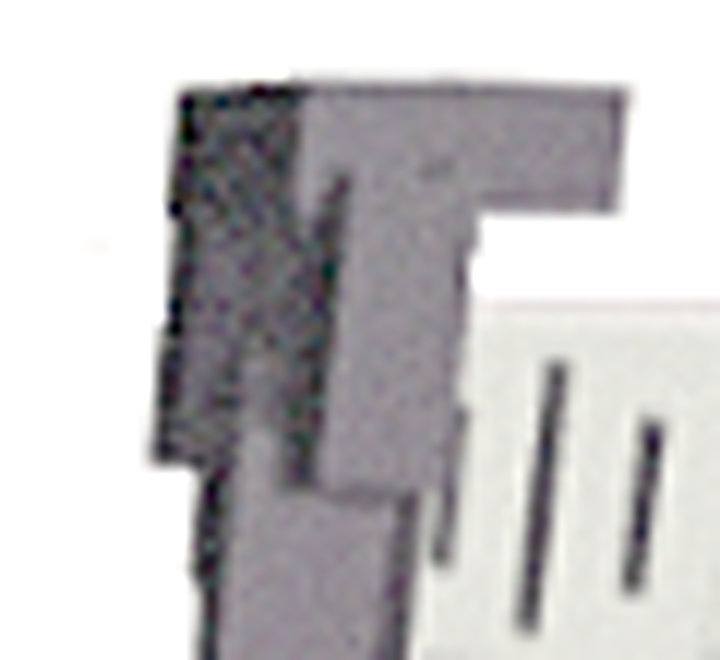

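move_arm(jaw=[0.5,0.5,0.5], offset=[[0,0.025,0],[0,0.02,0],[0,0,0]], roll=[0,0,0])

```text
t: 56.85
eef_pos: [0.7092, -0.3472, 0.1025]
ee_rot: [-1.572, -0.004, -3.103]
force: [0.6, -0.3, 0.2]
width: 0.0437
```

```bash
cat > /tmp/a.py <<'E'
from h import *
st()
ims=[]
for i in range(4):
    f=snap('wrist'); ims.append(f['pixels'].astype(float))
im=np.mean(ims,0); cv2.imwrite('pics/w44.png',im.astype(np.uint8)); np.save('/tmp/w44.npy',im)
look(f,['pointer','fork'])
p=proj(f,[[.578,-.418,.062]])[0].astype(int); print(p)
u,v=p; u0=min(max(0,u-35),512-70); v0=max(0,v-35)
c=im[v0:v0+60,u0:u0+70]
c=np.clip((c/255)**.5*255*1.5,0,255).astype(np.uint8)
cv2.imwrite('pics/w44z.png',cv2.resize(c,None,fx=10,fy=10,interpolation=cv2.INTER_CUBIC))
print(u0,v0)
E
python3 /tmp/a.py
```

```text
t 56.85 pos [ 0.7092 -0.3472  0.1025] rot [-1.5721 -0.0036 -3.1029] F [ 0.6 -0.3  0.2] w 0.0437 q [-0.21   0.625  0.165 -0.    -1.114  0.249]
land pointer [([0.5792, -0.4146, 0.0609], 0.57)]
land fork [([0.5796, -0.4162, 0.0607], 0.7)]
[483 113]
442 78
```

View pics/w44z.png

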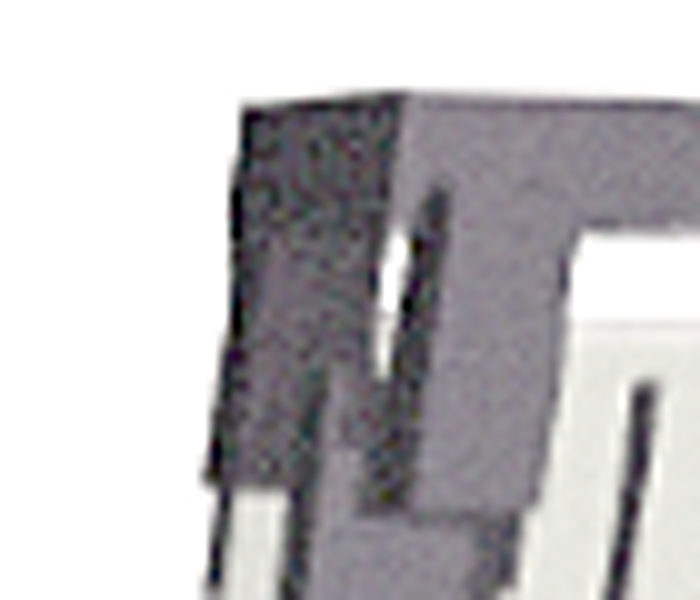

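move_arm(jaw=[0.5,0.5,0.5,0.5,0.5], offset=[[0,-0.06,0],[0,-0.06,0],[0,-0.06,0],[0,-0.03,-0.05],[0,0,-0.05]], roll=[0,0,0,0,0])

```text
t: 57.78
eef_pos: [0.7074, -0.2476, 0.3194]
ee_rot: [-1.569, 0.007, -3.104]
force: [0.4, 0.6, -1.2]
width: 0.0441
```

move_arm(jaw=[0.5,0.5,0.5,0.5,0.5], offset=[[0.03,0,-0.05],[0.03,0,-0.05],[0.03,0,-0.05],[0.03,0,-0.05],[0,0,0]], roll=[0,0,0,0,0])

```text
t: 58.4
eef_pos: [0.5773, -0.0498, 0.317]
ee_rot: [-1.572, 0.003, -3.099]
force: [0.3, 0.0, 0.7]
width: 0.0437
```

```bash
cat > /tmp/a.py <<'E'
from h import *
st()
f=snap('side','s45'); look(f,['short0','tall0','bucket_bottom','pan_top','pointer','fork','jar','pump'])
f=snap('top','t45'); look(f,['dish','jar','pump','bucket','short0','tall0'])
E
python3 /tmp/a.py
```

```text
t 58.4 pos [ 0.5773 -0.0498  0.317 ] rot [-1.5719  0.0034 -3.0989] F [0.3 0.  0.7] w 0.0437 q [ 0.251  0.154 -0.059 -0.    -1.354 -0.208]
land short0 [([0.5484, -0.2203, 0.0728], 0.57), ([0.4068, 0.2226, -0.0007], 0.56), ([0.5607, 0.1849, 0.0116], 0.51)]
land tall0 [([0.549, -0.3365, 0.0669], 0.97), ([0.4826, 0.3408, -0.0017], 0.72)]
land bucket_bottom [([0.5484, -0.2796, 0.0657], 0.6)]
land pan_top [([0.5461, -0.2764, 0.0671], 0.82)]
land pointer [([0.576, -0.4194, 0.0655], 0.86)]
land fork [([0.5763, -0.4226, 0.0622], 0.57)]
land jar [([0.6885, 0.2643, -0.0016], 0.62)]
land pump [([0.6191, 0.4627, 0.0002], 0.78)]
land dish [([0.7842, 0.0901, 0.0006], 0.84), ([0.5491, -0.3373, 0.0714], 0.6)]
land jar [([0.6886, 0.2656, 0.0012], 0.75)]
land pump [([0.6188, 0.4686, 0.0015], 0.88)]
land bucket [([0.5481, -0.2793, 0.1112], 0.65)]
land short0 [([0.5473, -0.2209, 0.0696], 0.62)]
land tall0 [([0.548, -0.3362, 0.0648], 0.64), ([0.4838, 0.3392, 0.0004], 0.46), ([0.3887, 0.3216, 0.0011], 0.44)]
```

View pics/s45.png

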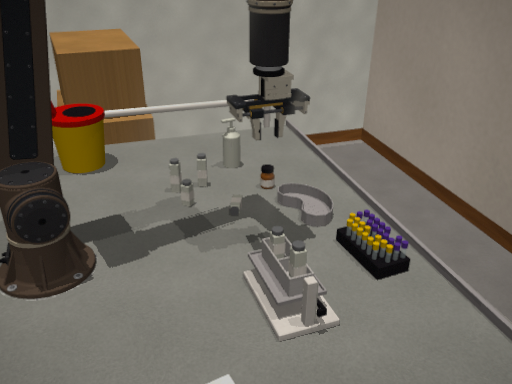

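View pics/t45.png

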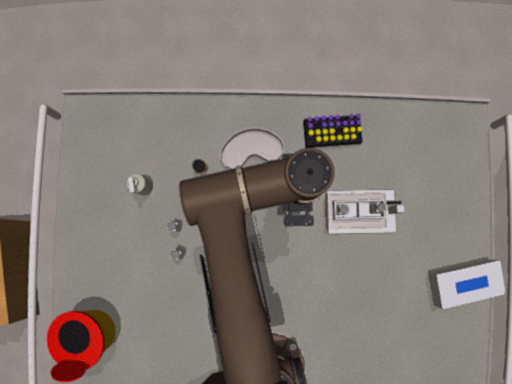

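```bash
cat > /tmp/a.py <<'E'
from h import *
f=arm.grab_frame('wrist'); 
def fr(p,r): 
    g=dict(f); g['_s']={'eef_pos':p,'ee_rot':r}; return g
A=fr([.7092,-.3472,.1025],[-1.5721,-.0036,-3.1029]); B=fr([.5106,-.5698,.1418],[-1.5695,-.0019,-1.5739])
D=fr([.7098,-.3478,.1495],[-1.5713,-.0012,-3.1026])
# x of edges from B (looking straight down in x): pointer edges near the tip, prong edges, assume z
for n,(u,v),z in [('ptr +x outer',(25,85+15.3),.064),('ptr +x lit',(25,85+16.6),.064),('ptr -x outer',(25,85+31.5),.064),('prong +x',(33.5,85+17.2),.072),('prong -x',(33.5,85+28.5),.072),('prong +x z-',(33.5,85+17.2),.066)]:
    print(n,np.round(onz(B,u,v,z),4))
def atx(F,u,v,x):
    p,d=ray(F,u,v); return p+d*(x-p[0])/d[0]
for x0 in (.580,.584):
  for dl in (0,.0005,.0013):
    z=lambda F,u,v,dx=0: atx(F,u,v,x0+dx)[2]
    pt=z(A,474.0,127,dl); pb=z(A,470.3,127,dl); ft=z(A,483.2,127); fu=z(A,479.2,127); fb=z(A,463.0,125.5)
    print('A',x0,dl,'fork top,ubot,bot',np.round([ft,fu,fb],4),'mid',round((ft+fb)/2,4),'ptr',np.round([pt,pb],4),'diff',round((pt+pb)/2-(ft+fb)/2,4),'height',round(ft-fb,4))
    pt=z(D,434.6,125.5,dl); pb=z(D,431.7,125.5,dl); ft=z(D,441.67,125); fb=z(D,427.9,123.5)
    print('D',x0,dl,'mid',round((ft+fb)/2,4),'ptr',np.round([pt,pb],4),'diff',round((pt+pb)/2-(ft+fb)/2,4),'height',round(ft-fb,4))
g=snap('side'); zoom(g,'s46z',236,200,40,8)
E
python3 /tmp/a.py
```

```text
ptr +x outer [ 0.5846 -0.4121  0.064 ]
ptr +x lit [ 0.5837 -0.4119  0.064 ]
ptr -x outer [ 0.5737 -0.4105  0.064 ]
prong +x [ 0.583  -0.4232  0.072 ]
prong -x [ 0.5756 -0.4221  0.072 ]
prong +x z- [ 0.5831 -0.4193  0.066 ]
A 0.58 0 fork top,ubot,bot [0.0667 0.0631 0.0467] mid 0.0567 ptr [0.0582 0.0545] diff -0.0004 height 0.02
D 0.58 0 mid 0.0566 ptr [0.057  0.0527] diff -0.0017 height 0.02
A 0.58 0.0005 fork top,ubot,bot [0.0667 0.0631 0.0467] mid 0.0567 ptr [0.0589 0.0553] diff 0.0004 height 0.02
D 0.58 0.0005 mid 0.0566 ptr [0.0579 0.0537] diff -0.0008 height 0.02
A 0.58 0.0013 fork top,ubot,bot [0.0667 0.0631 0.0467] mid 0.0567 ptr [0.0601 0.0565] diff 0.0016 height 0.02
D 0.58 0.0013 mid 0.0566 ptr [0.0594 0.0552] diff 0.0007 height 0.02
A 0.584 0 fork top,ubot,bot [0.0726 0.069  0.0532] mid 0.0629 ptr [0.0643 0.0607] diff -0.0004 height 0.0194
D 0.584 0 mid 0.0641 ptr [0.0645 0.0604] diff -0.0017 height 0.0194
A 0.584 0.0005 fork top,ubot,bot [0.0726 0.069  0.0532] mid 0.0629 ptr [0.065  0.0615] diff 0.0004 height 0.0194
D 0.584 0.0005 mid 0.0641 ptr [0.0654 0.0613] diff -0.0007 height 0.0194
A 0.584 0.0013 fork top,ubot,bot [0.0726 0.069  0.0532] mid 0.0629 ptr [0.0662 0.0627] diff 0.0016 height 0.0194
D 0.584 0.0013 mid 0.0641 ptr [0.0669 0.0629] diff 0.0008 height 0.0194
```

View pics/s46z.png

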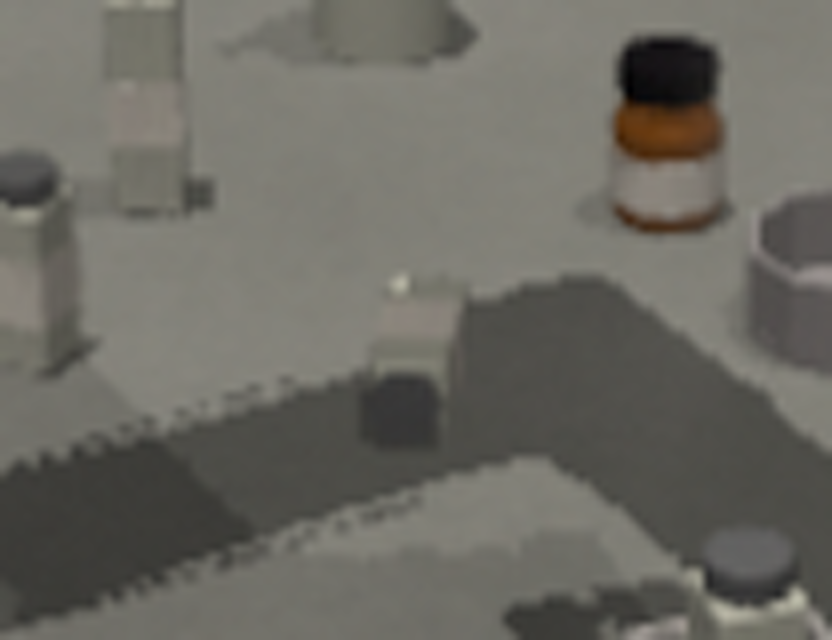

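```bash
python3 -c "
from station import arm
print(arm.get_state()['t'],arm.get_state()['qd']); print(arm.job_done())"
```

```text
59.3 [ 0.00260876 -0.00109378  0.00090453 -0.00019109 -0.00018082 -0.00208677]
the job is handed in; nothing more can be done
None
```

The job is handed in at 59.3 s. By my checks the bucket is balanced with the pointer inside the fork, but the station gives no verdict.

**What I did:**
1. I lifted the left-over short bottle off the pan and stood it on the trolley top.
2. I turned the bucket over by hanging it from one end and laying it down mouth-up, then set it on the middle of the pan, lengthwise.
3. I stood that same short bottle in one cell and a tall bottle in the other, then moved the arm clear.

**What the last checks showed:**
- **Bucket and bottles:** the bucket is mouth-up at about (0.548, -0.279), within a few mm of the pan's centre. Both bottles stand upright in it, and nothing else is on the scale.
- **Bystanders:** the dish, jar and pump bottle read within about 4 mm of where they started. The gripper was kept clear of the marker.
- **Pointer, measured from two close wrist views:** it sits about -1.7 to +1.6 mm from the fork's middle, well inside the 5 mm limit. A gap is visible between it and the upper prong.
- **Pointer, by the trained networks (disagrees):** they put it higher. The side-camera readings averaged about +4 mm, and one was over 5 mm. The wrist views gave 0.2 to 5 mm. I trusted the wrist-view measurement.
- **One fallen bottle:** an unused short bottle was knocked over during the run while the arm was elsewhere. It lies flat on the trolley top, with its origin at about 15 mm against the 19 mm limit. I left it there.

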